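# Pop the snapped-down cover of the bead box with the flat pry tool

### The job

Take the flat-bladed pry tool from the tool rest, push its blade into the notch under the lip of the bead box's cover and lever the handle down until the cover's front edge pops up over its two spring catches. Leave the cover on the box with its front edge standing up loose on the catches, and lay the tool back on the tool rest.

Things in the scene. Friction and masses are not known exactly. Their poses are not given: they have to be found in the camera images.
- bead_box: Grey painted bead box fixed to the table, 120 mm (its x) by 100 mm (its y) by 100 mm high; origin at the centre of its underside, z up, front = -x face with the notch. Walls 9 mm, hollow down to z 70 mm. Two steel spring catches stand on the side walls at x -35, y +-45 mm, up to z 110 mm; their round noses reach 2 mm over the cover's side edges.
- notch (a point): Middle of the outer edge of the notch's floor, the fulcrum for the blade: x -60, y 0, z 90 mm of the box. Notch 42 mm wide in the front wall's top; slot 7 mm high up to the shut cover's underside. Outside, a ramp falls to 12 mm out, 10 mm down, so the mouth is about 20 mm high. Blade 32 mm in past here, handle swung down 0.35 to 0.5 rad pops the cover; swing it level before drawing it out.
- cover: White plastic cover, 100 (its x) by 80 by 3 mm, 60 g, snapped into the box top, level with the rim. Origin: centre of its underside, 97 mm up while shut; axes as the box's. A 34 mm wide tab at its front runs through the notch to an upturned lip at x -69 mm. Back edge not latched. About 8 to 12 N up at the front edge frees it: raised some 8 mm there it snaps onto the catches and stays about 10 mm up.
- pry_tool: Loose pry tool, about 110 g: wooden handle 120 mm long (its x), 16 wide (y), 22 high (z), and a flat steel blade 16 mm wide, 3 mm thick, 80 mm long from the handle's +x end at mid height. Origin at the handle's centre, tip at x +140 mm. It lies level in one of the rest's two places, blade away from the robot; in the other lies an awl with the same handle but a round spike.
- tool_rest: Dark wooden tool rest fixed to the table, 100 mm (x) by 180 mm (y); origin at the centre of its underside. Two cross bars, 10 mm thick, at x -35 and +35 mm carry handles at z 34 mm (handle centre z 45). Two places, 40 mm wide, at y -45 and +45 mm, between lips up to z 44 mm; tools lie along the rest's x. Fingers fit between the bars, over a base 6 mm thick.
There are look-alikes about, which are no part of the job. Leave any red look-alike of the pry_tool alone. What is shaped like the bead_box but red is not meant.

How it is judged:
On the way:
1. the pry tool, not the fingers, raises the cover's front edge (z of cover in the frame of bead_box above 0.0983 m and contact force between pry_tool and cover above 0.5 N and contact force between the fingers and cover below 0.5 N), for 0.04 s.
At the end, for the whole second after the job is handed in: Cover at rest on the box within 30 mm of its place along and across, its centre at least 3 mm (front edge 6 mm) above its shut height; pry tool at rest and level (11 deg) on the tool rest, handle centre 38 to 60 mm above the table, within 35 mm of the rest's middle along it and 80 mm across (z of cover in the frame of bead_box above 0.1 m and x of cover in the frame of bead_box between -0.03 and 0.03 m and y of cover in the frame of bead_box between -0.03 and 0.03 m and linear speed of each of cover, pry_tool below 0.02 m/s and z of pry_tool in the frame of tool_rest between 0.038 and 0.06 m and x of pry_tool in the frame of tool_rest between -0.035 and 0.035 m and y of pry_tool in the frame of tool_rest between -0.08 and 0.08 m and angle between pry_tool's own x axis and vertical between 1.37 and 1.77 rad); the robot touches nothing.
It also fails if it takes over 54 s, if anything falls off the work surface, if the arm or the gripper's body presses on something with over 40 N, if the wrist force passes 120 N, or if a joint passes its speed limit or range.

### The arm

A 6-joint arm with a two-finger parallel gripper is mounted at the origin on the work surface. World frame = base frame: x ahead of the robot, y to its left, z up, the work surface at z = 0. Lengths are in m, angles in rad, forces in N, time in s.
With the tool pointing down it reaches from about 0.35 to 0.775 m from the base axis. Payload 5.5 kg.
Tool frame: the origin (TCP) lies midway between the tips of the shut fingers; the grasp point (between the pads) lies 19 mm behind it; x points along the fingers, y is the direction in which the jaws open and shut, and the axes are right-handed (so a half turn about x gives the same grasp; the last joint's range is limited). The gripper opens to 85 mm and grips with 20 to 120 N. Pads are 22 mm wide; open, the fingers measure 114 mm over their backs; the gripper's body (76 mm by 85 mm) begins 54 mm behind the grasp point. The pads swing forward as they close: fully open they stand 13 mm farther back than shut.
Start: joints at [1.075, 0.313, 0.046, 1.304, 0, 1.431], TCP at [0.2, 0.539, 0.231] pointing down, gripper open.
Joint ranges: [-2.76, 2.76], [-0.86, 1.69], [-1.03, 1.26], [-2.2, 2.34], [-1.47, 1.5], [-3.14, 3.14]. Speed limits (rad/s): [2.57, 2.57, 3.14, 3.14, 3.14, 3.14].

### API

Orientations are given as a unit quaternion [w, x, y, z].
In Python, from workcell import env, optics, order, models gives the robot as it stands. The module is installed in compiled form; this text tells all that it offers.
- The arm moves only by the tool servo_tool, never from a script. Its argument "moves" is a list of rows, each a list of 5 numbers: the shift along the tool's x, y, z in cm, then the turn about the tool's x in rad, then the closure, from -1 (fully open) to 1 (shut). A call has exactly 10 rows; each row shifts and turns the commanded pose from where the row before left it, along the tool's axes as they then stand; what a row does not reach is not made up. A row lasts 1/8 s, in which the tool goes at most 62.5 mm and 10.7 degrees, less where a joint would pass 70% of its speed; a pose out of reach is approached as far as the arm can. A call is refused whole if a number of a shift passes 6.25 or a number of a turn 0.188, either way. A call with a gripper value outside its range is refused whole. The fingers move at their own pace and stop on an object; "grip_force" is the grip in N (left out, the last holds). Time passes only in rows, so rows that do not move let the fingers close, or fill a call up. It gives the time, the measured TCP pose, the force and the opening at its end, in the units of the state.
- env.get_state(): the state, without advancing time (a new reading comes with each control period).
- optics.read_camera(name): name is "side" or "top" or "wrist"; returns a dict with "pixels" (384x512x3 uint8, blue, green, red), "vertical_fov" (degrees; the focal length in pixels is half the picture's height over the tangent of half this angle, whatever the lens; pixels are square), "cx", "cy" (the principal point, pixels), "extrinsics" (4x4, takes a point from world to camera coordinates). Camera axes: x right, y up, looking along -z (the intrinsics and any distortion apply to the point x, -y, -z); pixel columns grow to the right and rows downward; lengths in m; the calibration is good to about 2 mm. A picture is of the moment at which its call begins. There is no depth.
- order.hand_in(): hands the job in, once; it reports no verdict.
Trained networks look in a picture, given as the dict that the camera call returned (one of the last four; its "shot" number tells which), for a name from the list of things; names that differ only in an ending like _2 or _b are one class to them, and where a whole thing is asked for, a point or a joint stands for the part that bears it (a point fixed in the world has none). Each returns a list of dicts, best first, with "conf" (0 to 1); they miss things now and then, are a little off and sometimes report something else, mostly with a low value. They report only what shows in the picture. A call takes as long as a camera call. They do not tell look-alikes from the thing itself.
- models.outline_of(name, picture): "pixels" (384x512 bool, what is visible of it) and "location" ([column, row] in pixels, amid what is visible of it).
- models.pinpoint(name, picture): "location" ([column, row] in pixels: a listed point, or the origin of a listed thing).
The state is a dict: "clock": time; "joint_pos": joint angles; "qvel": joint speeds; "tau": joint torques, N m; "tcp_pos": TCP position; "orientation": TCP orientation; "wrist_force": force on the tool from outside, world axes, zero at the start; "ft_torque": the same for the moment, N m; "finger_gap": finger opening in m.
Only numpy, scipy, OpenCV 4.12 (cv2) and the standard library are available. Lean on these libraries where they do the work, as an engineer would, in place of code of your own. Each camera call takes 0.05 s, during which the arm holds its last target.

## Working session

There is one attempt and no reset: what is moved stays moved. The work goes in short steps, Python scripts to look and compute and a tool call to move; the robot and the scene stay as the last step left them, time stands still between calls to the robot, and variables do not carry over. Pictures are saved under pics/ and viewed, and the job is handed in when it is done.

Besides the shell and the picture viewer there is one more tool, called after ">>>" as name(argument=value, ...) on one line, values as JSON. servo_tool: Moves the arm, as the interface text tells. Its arguments: {"type":"object","properties":{"moves":{"type":"array"},"grip_force":{"type":"number"}},"required":["moves"]}

```bash
mkdir -p pics; cat > h.py <<'E'
import numpy as np, cv2
from workcell import env, optics, order, models
def cam(n):
    return optics.read_camera(n)
def K(p):
    f=p["pixels"].shape[0]/2/np.tan(np.radians(p["vertical_fov"])/2)
    return f
def ray(p,uv):
    f=K(p); E=np.array(p["extrinsics"]); R=E[:3,:3]; t=E[:3,3]
    d=np.array([(uv[0]-p["cx"])/f,-(uv[1]-p["cy"])/f,-1.])
    return -R.T@t, R.T@d
def atz(p,uv,z):
    c,d=ray(p,uv); return c+d*(z-c[2])/d[2]
def proj(p,X):
    f=K(p);E=np.array(p["extrinsics"]); q=E[:3,:3]@np.asarray(X,float)+E[:3,3]
    return np.array([p["cx"]+f*q[0]/-q[2], p["cy"]-f*q[1]/-q[2]])
def tri(obs):
    A=np.zeros((3,3));b=np.zeros(3)
    for p,uv in obs:
        c,d=ray(p,uv);d/=np.linalg.norm(d);M=np.eye(3)-np.outer(d,d);A+=M;b+=M@c
    return np.linalg.solve(A,b)
def save(p,n,uvs=()):
    im=p["pixels"].copy()
    for u in uvs: cv2.circle(im,(int(round(u[0])),int(round(u[1]))),3,(255,0,255),1)
    cv2.imwrite(f"pics/{n}.png",im)
E
python3 - <<'E'
from h import *
np.set_printoptions(precision=4,suppress=True)
s=env.get_state();print({k:np.round(v,3) for k,v in s.items()})
for n in("side","top","wrist"):
    p=cam(n)
    print(n,[k for k in p],p["vertical_fov"],p["cx"],p["cy"]); print({k:p[k] for k in p if k not in("pixels","extrinsics")}); print(np.array(p["extrinsics"]))
    save(p,n+"0")
    for t in("bead_box","notch","cover","pry_tool","tool_rest"):
        print(t,[(np.round(d["location"],1),round(d["conf"],2)) for d in models.pinpoint(t,p)],[(np.round(d["location"],1),round(d["conf"],2)) for d in models.outline_of(t,p)])
E
```

```text
{'clock': np.float64(0.0), 'joint_pos': array([ 1.075,  0.314,  0.045,  1.304, -0.   ,  1.431]), 'qvel': array([-0.   ,  0.002,  0.001, -0.002,  0.002, -0.001]), 'tau': array([  0.   , -48.062,  29.854,   0.019,  -0.   ,  -0.   ]), 'tcp_pos': array([0.2  , 0.539, 0.23 ]), 'orientation': array([ 0.696,  0.125,  0.696, -0.126]), 'wrist_force': array([-0.082, -0.382, -0.113]), 'ft_torque': array([ 0.024, -0.043, -0.043]), 'finger_gap': np.float64(0.085)}
side ['pixels', 'vertical_fov', 'cx', 'cy', 'extrinsics', 'shot'] 52.077189755826026 260.5724424998548 186.3888895379329
{'vertical_fov': 52.077189755826026, 'cx': 260.5724424998548, 'cy': 186.3888895379329, 'shot': 1}
[[ 0.6508 -0.7591 -0.016  -0.3556]
 [ 0.5475  0.4546  0.7026 -0.3249]
 [-0.5261 -0.466   0.7114 -0.8193]
 [ 0.      0.      0.      1.    ]]
bead_box [(array([227.5, 155. ]), 0.77), (array([158.5, 160.7]), 0.66)] [(array([227.7, 146.7]), 0.68), (array([157.4, 146.1]), 0.6)]
notch [(array([146.4, 149. ]), 0.97), (array([214.6, 140.4]), 0.87)] [(array([230.2, 147. ]), 0.7), (array([160.2, 143.9]), 0.59)]
cover [(array([222.
[... 1016 characters left out ...]
4)]
pry_tool [(array([289.7, 163.1]), 0.76), (array([311.3, 236.4]), 0.76), (array([375.2, 170.8]), 0.6)] [(array([299.3, 241.8]), 0.91), (array([287.1, 149.2]), 0.88), (array([384.8, 170.2]), 0.88)]
tool_rest [(array([306.8, 161.9]), 0.78)] [(array([307. , 164.1]), 0.65)]
wrist ['pixels', 'vertical_fov', 'cx', 'cy', 'extrinsics', 'shot'] 65.43857280585081 256.587544834022 197.4991155550326
{'vertical_fov': 65.43857280585081, 'cx': 256.587544834022, 'cy': 197.4991155550326, 'shot': 3}
[[ 0.3481  0.9375  0.0006 -0.5757]
 [-0.9032  0.3355 -0.2675  0.036 ]
 [-0.251   0.0926  0.9636 -0.3779]
 [ 0.      0.      0.      1.    ]]
bead_box [] []
notch [] []
cover [] []
pry_tool [] []
tool_rest [] []
```

```bash
python3 -c "
import cv2
for n in('side0','top0'):
    i=cv2.imread(f'pics/{n}.png');cv2.imwrite(f'pics/{n}b.png',cv2.resize(i,(800,600)))
"
```

```text
(no output)
```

View pics/side0b.png

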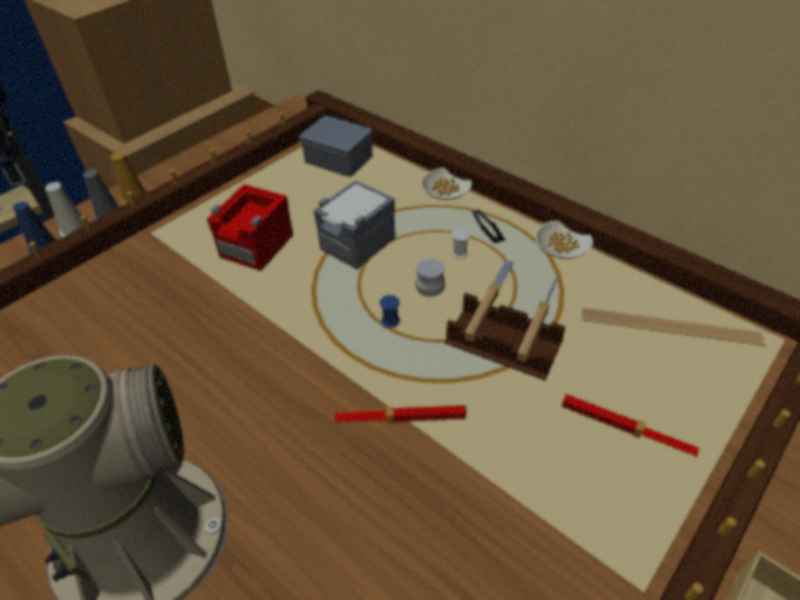

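View pics/top0b.png

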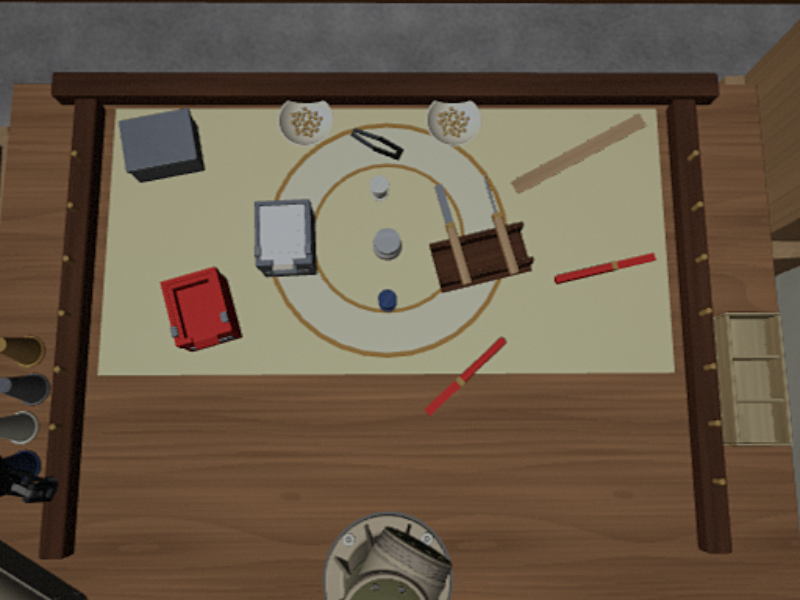

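```bash
python3 - <<'E'
from h import *
np.set_printoptions(precision=4,suppress=True)
s=cam("side");t=cam("top")
for n,a,b in [("box",(227.5,155),(185.8,153.8)),("notch",(214.6,140.4),(179.8,168.3)),("cover",(222.4,130.3),(179.8,147.2)),("pry",(306.3,201.3),(289.7,163.1)),("rest",(322.8,215.6),(306.8,161.9))]:
    X=tri([(s,a),(t,b)]);print(n,X,proj(s,X)-a,proj(t,X)-b)
for p,n in((s,"s"),(t,"t")):
    for nm,c in(("box",(155,100,265,180) if n=="s" else (150,110,220,190)),("rest",(275,160,370,250) if n=="s" else (265,100,350,200))):
        x0,y0,x1,y1=c;i=p["pixels"][y0:y1,x0:x1];k=min(800/(x1-x0),600/(y1-y0));k=int(k)
        print(n,nm,c,k);cv2.imwrite(f"pics/z_{n}_{nm}.png",cv2.resize(i,None,fx=k,fy=k,interpolation=cv2.INTER_CUBIC))
E
```

```text
box [0.6161 0.1884 0.0024] [ 1.8419 -0.4942] [-1.1529  1.6055]
notch [0.557  0.1852 0.0958] [-1.0522  0.2511] [ 0.6545 -0.8978]
cover [0.6085 0.191  0.1017] [ 2.0504 -0.5444] [-1.3009  1.8041]
pry [ 0.5851 -0.1265  0.0315] [-0.3662  0.0886] [ 0.2285 -0.2509]
rest [ 0.5936 -0.1788  0.0053] [ 0.3673 -0.0872] [-0.2286  0.2414]
s box (155, 100, 265, 180) 7
s rest (275, 160, 370, 250) 6
t box (150, 110, 220, 190) 7
t rest (265, 100, 350, 200) 6
```

View pics/z_t_box.png

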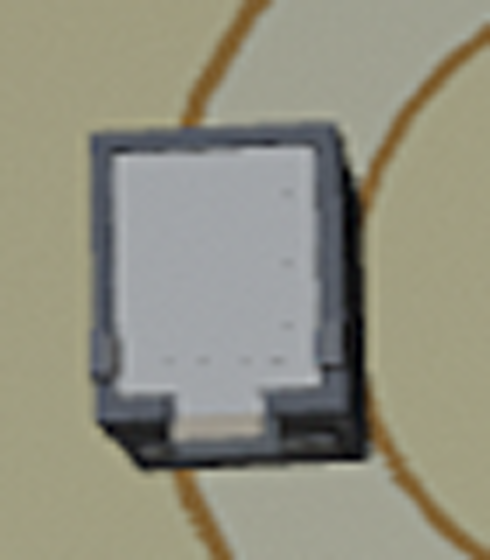

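View pics/z_s_box.png

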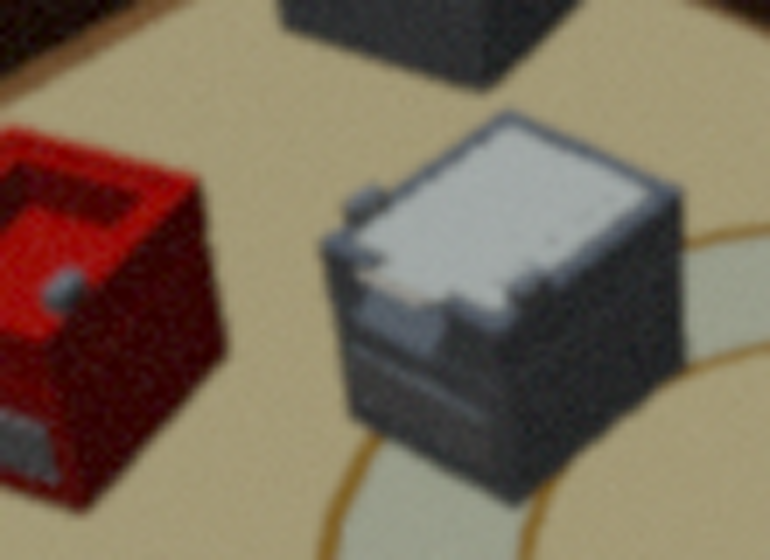

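View pics/z_t_rest.png

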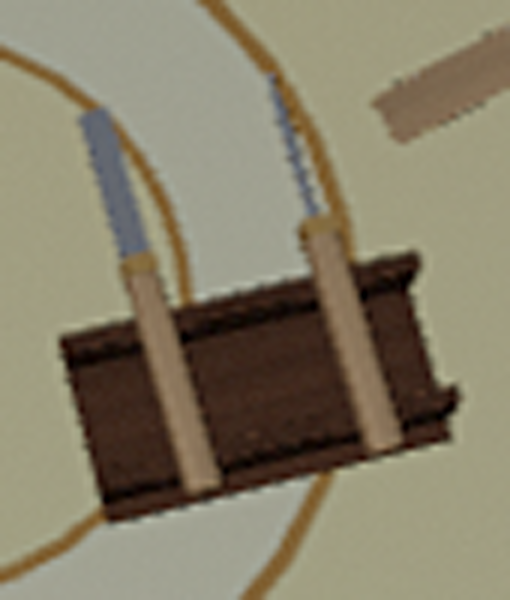

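View pics/z_s_rest.png

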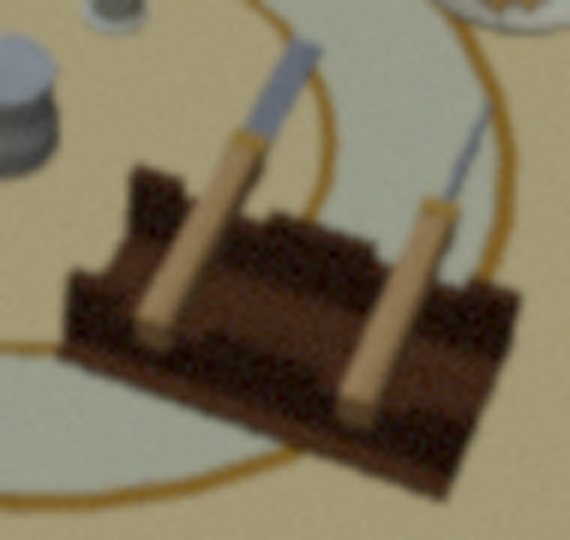

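```bash
cat > fit.py <<'E'
from h import *
from scipy.optimize import least_squares
np.set_printoptions(precision=4,suppress=True)
s=cam("side");t=cam("top")
def un(c,k,pts): return [((u+.5)/k-.5+c[0],(v+.5)/k-.5+c[1]) for u,v in pts]
def fit(obs,x0):
    def pos(q,L): c,n=np.cos(q[2]),np.sin(q[2]); return [q[0]+c*L[0]-n*L[1],q[1]+n*L[0]+c*L[1],L[2]]
    f=lambda q:np.concatenate([proj(p,pos(q,L))-uv for p,L,uv in obs])
    r=least_squares(f,x0,loss="soft_l1"); print(r.x,"yaw deg",np.degrees(r.x[2])); print(f(r.x).reshape(-1,2)); return r.x
T=un((150,110),7,[(93,134),(338,124),(100,420),(142,467),(365,455)])
S=un((155,100),7,[(508,108),(680,190),(325,245),(510,328),(517,505),(685,362),(352,415)])
BL,BR,FL,FR=(.06,.05),(.06,-.05),(-.06,.05),(-.06,-.05)
tl=[BL+(.1,),BR+(.1,),FL+(.1,),FL+(0,),FR+(0,)]
sl=[BL+(.1,),BR+(.1,),FL+(.1,),FR+(.1,),FR+(0,),BR+(0,),FL+(0,)]
o1=[(t,l,u) for l,u in zip(tl,T)];o2=[(s,l,u) for l,u in zip(sl,S)]
print("box");fit(o1,[.6,.19,0]);fit(o2,[.6,.19,0]);fit(o1+o2,[.6,.19,0])
T=un((265,100),6,[(97,112),(140,262),(203,488)])
S=un((275,160),6,[(305,45),(250,142),(158,330)])
L=[(.14,0,.045),(.06,0,.056),(-.06,0,.056)]
Ls=[(.14,0,.045),(.06,0,.056),(-.06,0,.045)]
o1=[(t,l,u) for l,u in zip(L,T)];o2=[(s,l,u) for l,u in zip(Ls,S)]
print("pry");fit(o1,[.58,-.12,0]);fit(o2,[.58,-.12,0]);fit(o1+o2,[.58,-.12,0])
T=un((265,100),6,[(60,342),(107,520),(452,440),(418,255)])
L=[(.05,.09,.044),(-.05,.09,.006),(-.05,-.09,.006),(.05,-.09,.044)]
S=un((275,160),6,[(135,168),(62,352),(443,498),(520,292)])
Ls=[(.05,.09,.044),(-.05,.09,.006),(-.05,-.09,.0),(.05,-.09,.044)]
o1=[(t,l,u) for l,u in zip(L,T)];o2=[(s,l,u) for l,u in zip(Ls,S)]
print("rest");fit(o1,[.58,-.17,.2]);fit(o2,[.58,-.17,.2]);fit(o1+o2,[.58,-.17,.2])
E
python3 fit.py
```

```text
box
[0.6124 0.1849 0.0469] yaw deg 2.6880566153650207
[[-0.2504 -0.576 ]
 [ 0.1734 -0.7812]
 [-0.5542 -0.0781]
 [-0.2136  0.7329]
 [ 1.3868  0.8237]]
[0.6144 0.1877 0.0679] yaw deg 3.8882646624571247
[[-0.2554 -0.6724]
 [ 0.841  -1.0514]
 [-0.6535 -0.713 ]
 [-0.8936  0.2101]
 [ 0.7008  0.8262]
 [ 1.0911  0.0879]
 [-0.4781  0.7369]]
[0.6132 0.1859 0.0577] yaw deg 3.3081841281106925
[[-0.8082 -0.6369]
 [-0.3968 -1.208 ]
 [-0.6527 -0.1652]
 [-0.3053  0.6517]
 [ 1.281   0.3902]
 [ 0.1466 -0.28  ]
 [ 1.082  -0.4633]
 [-0.5681 -0.423 ]
 [-1.0162  0.71  ]
 [ 0.5889  1.3297]
 [ 1.3198  0.6849]
 [-0.3945  1.0304]]
pry
[ 0.582  -0.1339  0.2423] yaw deg 13.8836838912331
[[-0.04    0.0565]
 [-0.0599 -0.7694]
 [ 0.0987  0.6382]]
[ 0.5834 -0.1356  0.2772] yaw deg 15.885155547401185
[[ 0.0165 -0.2333]
 [ 0.3063 -1.0532]
 [-0.3038  1.2997]]
[ 0.5826 -0.1347  0.2595] yaw deg 14.868127142934174
[[-0.5414  0.0495]
 [-0.1165 -0.8898]
 [ 0.7304  0.3379]
 [ 0.4469  0.0305]
 [ 0.2545 -0.9158]
 [-1.1539  1.1923]]
rest
[ 0.5813 -0.1803  0.2377] yaw deg 13.617788869650132
[[ 0.0697 -2.5383]
 [-0.0566  2.7374]
 [ 0.555   1.9898]
 [-0.5623 -2.0754]]
[ 0.5853 -0.1782  0.2609] yaw deg 14.948260179333468
[[ 0.2679 -2.8801]
 [-2.4757  1.0092]
 [-0.0123  1.5176]
 [ 0.9021 -2.8943]]
[ 0.5827 -0.1801  0.2491] yaw deg 14.269534194637178
[[-0.1336 -2.6373]
 [ 0.1122  2.547 ]
 [ 0.53    1.1545]
 [-0.9552 -2.8217]
 [ 0.6015 -2.2435]
 [-2.5677  1.578 ]
 [-0.2725  2.7804]
 [ 1.1374 -1.6277]]
```

```bash
cat >> h.py <<'E'
def pose():
    s=env.get_state(); w,x,y,z=s["orientation"]
    from scipy.spatial.transform import Rotation as Ro
    return np.array(s["tcp_pos"]),Ro.from_quat([x,y,z,w]).as_matrix(),s
def yaw(R): return np.degrees(np.arctan2(R[1,2],R[0,2]))
def plan(target,yawdeg):
    p,R,s=pose(); d=R.T@(np.array(target)-p)*100
    a=np.radians(yawdeg); z=np.array([np.cos(a),np.sin(a),0]);x=np.array([0,0,-1.]);R2=np.stack([x,np.cross(z,x),z],1)
    t=np.radians(yaw(R)-yawdeg)
    print("tcp",np.round(p,4),"yaw",round(yaw(R),2),"t",round(s["clock"],2),"F",np.round(s["wrist_force"],1),"gap",round(float(s["finger_gap"]),4),"tilt",np.round(R[:,0],4))
    print(" turn(rad)",round(t,3)," shift cm in present axes",np.round(d,2)," after turn",np.round(R2.T@(np.array(target)-p)*100,2))
E
python3 - <<'E'
from h import *
plan([.573,-.137,.18],14.5)
E
```

```text
tcp [0.2003 0.539  0.2313] yaw -20.39 t 1.85 F [ 0.1 -0.2  0. ] gap 0.0851 tilt [-0.e+00  1.e-04 -1.e+00]
 turn(rad) -0.609  shift cm in present axes [  5.13 -50.38  58.48]  after turn [  5.13 -74.78  19.16]
```

>>> servo_tool(moves=[[0,-3.5,3.5,-0.152,-1],[0,-3.5,3.5,-0.152,-1],[0,-3.5,3.5,-0.152,-1],[0,-4,3,-0.152,0],[0,-5,1,0,0],[0,-5,1,0,0],[0,-5,1,0,0],[0,-5,1,0,0],[0,-5,1,0,0],[0,-5,1,0,0]])

```text
clock: 3.1
tcp_pos: [0.4487, 0.102, 0.2316]
orientation: [0.702, -0.089, 0.701, 0.089]
wrist_force: [0.3, 0.6, -0.0]
finger_gap: 0.0429
```

```bash
python3 - <<'E'
from h import *
plan([.573,-.137,.18],14.5)
E
```

```text
tcp [0.4487 0.102  0.2316] yaw 14.45 t 3.1 F [ 0.3  0.6 -0. ] gap 0.0429 tilt [ 9.e-04  2.e-04 -1.e+00]
 turn(rad) -0.001  shift cm in present axes [  5.16 -26.24   6.07]  after turn [  5.16 -26.25   6.05]
```

>>> servo_tool(moves=[[0.5,-4.5,1,0,0],[0.5,-4.5,1,0,0],[0.5,-4.5,1,0,0],[0.5,-4.5,1,0,0],[0.5,-4.2,1,0,0],[0.5,-4,1,0,0],[0,0,0,0,0],[0,0,0,0,0],[0,0,0,0,0],[0,0,0,0,0]])

```text
clock: 4.35
tcp_pos: [0.5714, -0.1342, 0.2018]
orientation: [0.702, -0.089, 0.701, 0.089]
wrist_force: [0.9, -0.4, -0.4]
finger_gap: 0.0424
```

```bash
python3 - <<'E'
from h import *
plan([.573,-.137,.026],14.5)
w=cam("wrist"); save(w,"w1")
print(proj(w,[.573,-.137,.045]))
for q in models.pinpoint("pry_tool",w): print(q["location"],q["conf"],atz(w,q["location"],.045))
c,d=ray(w,(256,192));print(c,d)
E
```

```text
tcp [ 0.5714 -0.1342  0.2018] yaw 14.52 t 4.35 F [ 0.9 -0.4 -0.4] gap 0.0424 tilt [ 5.e-04 -0.e+00 -1.e+00]
 turn(rad) 0.0  shift cm in present axes [17.58 -0.31  0.08]  after turn [17.58 -0.31  0.09]
[253.72519991 182.4995058 ]
[40.1, 107.9] 0.84 [ 0.55345392 -0.35366695  0.045     ]
[254.9, 197.6] 0.71 [ 0.58827073 -0.13181941  0.045     ]
[ 0.50702485 -0.15124505  0.34446348] [ 0.24293396  0.06151721 -0.9682671 ]
```

View pics/w1.png

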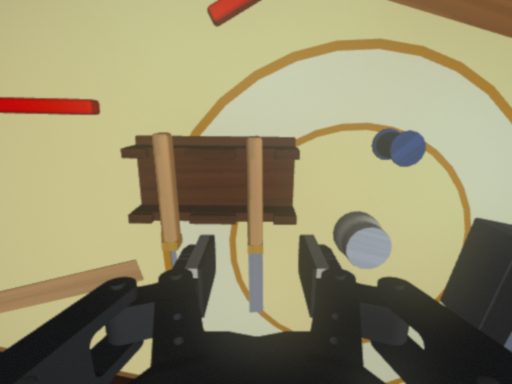

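```bash
python3 - <<'E'
from h import *
w=cam("wrist")
for uv,z in(((257,311),.045),((256.5,249),.056),((254.5,137.5),.056),((165,134),.056)): print(uv,atz(w,uv,z))
a=atz(w,(257,311),.045);b=atz(w,(254.5,137.5),.056);print(np.degrees(np.arctan2(*(a-b)[1::-1])),np.linalg.norm((a-b)[:2]))
d=(a-b)[:2];d/=np.linalg.norm(d);print("origin est",(a[:2]-.14*d),(b[:2]+.06*d),((a+b)[:2]/2-.04*d))
o=(a+b)[:2]/2-.04*d
plan([*(o-.01*d),.026],14.8)
for uv in((137,139),(296,139),(129,222),(297,222)): print(atz(w,uv,.04))
E
```

```text
(257, 311) [ 0.72034007 -0.09559477  0.045     ]
(256.5, 249) [ 0.63933141 -0.11717733  0.056     ]
(254.5, 137.5) [ 0.52815057 -0.14793077  0.056     ]
(165, 134) [ 0.54622074 -0.23066899  0.056     ]
15.23310905870093 0.19918800279717214
origin est [ 0.58525899 -0.13237932] [ 0.58604246 -0.13216597] [ 0.58565073 -0.13227264]
tcp [ 0.5715 -0.1346  0.2016] yaw 14.5 t 4.5 F [-0.5  0.1 -0.6] gap 0.0428 tilt [ 5.e-04 -1.e-04 -1.e+00]
 turn(rad) -0.005  shift cm in present axes [17.56 -0.14  0.42]  after turn [17.56 -0.14  0.43]
[ 0.56028355 -0.26138929  0.04      ]
[ 0.52031496 -0.10708352  0.04      ]
[ 0.65039366 -0.25678503  0.04      ]
[ 0.60484531 -0.08083481  0.04      ]
```

>>> servo_tool(moves=[[1.5,-0.15,0.4,-0.01,0],[3,0,0,0,0],[3,0,0,0,0],[3,0,0,0,0],[3,0,0,0,0],[2,0,0,0,0],[1.5,0,0,0,0],[0.5,0,0,0,0],[0,0,0,0,0],[0,0,0,0,0]], grip_force=25)

```text
clock: 5.75
tcp_pos: [0.5766, -0.1359, 0.0272]
orientation: [0.702, -0.093, 0.701, 0.092]
wrist_force: [-0.0, 0.4, 0.7]
finger_gap: 0.0421
```

```bash
python3 - <<'E'
from h import *
plan([.576,-.135,.026],15)
w=cam("wrist"); save(w,"w2")
E
```

```text
tcp [ 0.5766 -0.1359  0.0272] yaw 15.03 t 5.75 F [-0.   0.4  0.7] gap 0.0421 tilt [ 1.6e-03 -5.0e-04 -1.0e+00]
 turn(rad) 0.0  shift cm in present axes [ 0.12  0.1  -0.03]  after turn [ 0.12  0.1  -0.03]
```

View pics/w2.png

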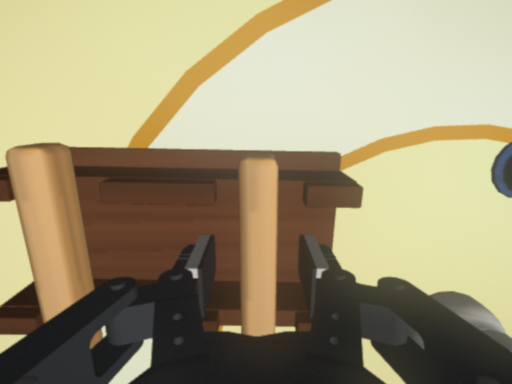

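>>> servo_tool(moves=[[0,0,0,0,0.3],[0,0,0,0,0.6],[0,0,0,0,1],[0,0,0,0,1],[0,0,0,0,1],[-1,0,0,0,1],[-2.5,0,0,0,1],[-4,0,0,0,1],[-4,0,0,0,1],[0,0,0,0,1]], grip_force=40)

```text
clock: 7.05
tcp_pos: [0.578, -0.1364, 0.1451]
orientation: [0.703, -0.094, 0.699, 0.091]
wrist_force: [0.8, -0.4, -1.9]
finger_gap: 0.0152
```

```bash
python3 - <<'E'
from h import *
plan([.576,-.135,.15],15)
w=cam("wrist"); save(w,"w3"); s=cam("side"); cv2.imwrite("pics/s3.png",cv2.resize(s["pixels"][120:300,180:420],None,fx=3,fy=3))
E
```

```text
tcp [ 0.578  -0.1364  0.1451] yaw 15.03 t 7.05 F [ 0.8 -0.4 -1.9] gap 0.0152 tilt [ 0.0062 -0.0023 -1.    ]
 turn(rad) 0.0  shift cm in present axes [-0.49  0.19 -0.15]  after turn [-0.49  0.19 -0.15]
```

View pics/w3.png

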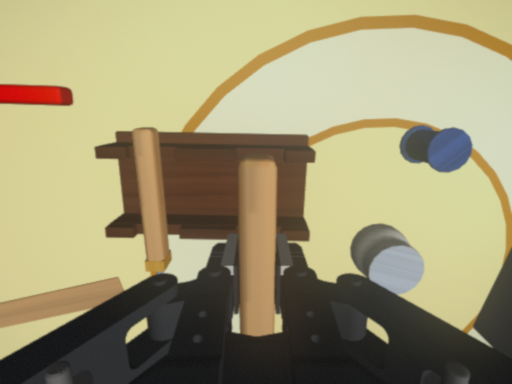

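View pics/s3.png

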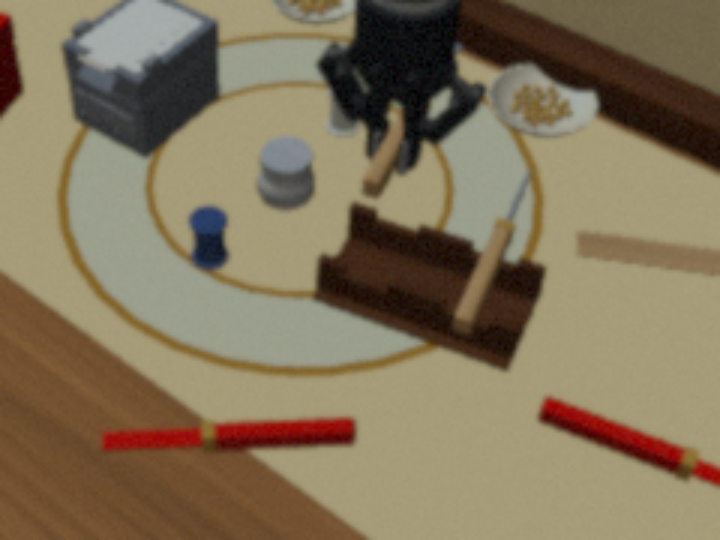

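```bash
python3 - <<'E'
from h import *
plan([.65,.11,.24],3.3)
w=cam("wrist"); p,R,s=pose()
for pitch in(-.1,0,.1):
    z=R[:,2]; up=np.array([0,0,1]); ax=np.cos(pitch)*z+np.sin(pitch)*up; n=np.cos(pitch)*up-np.sin(pitch)*z
    print(pitch,proj(w,p+.019*up-.05*ax+.011*n))
E
```

```text
tcp [ 0.5757 -0.1356  0.1413] yaw 15.02 t 7.15 F [ 0.1  0.4 -1.6] gap 0.0152 tilt [ 1.e-04  1.e-04 -1.e+00]
 turn(rad) 0.205  shift cm in present axes [-9.87 21.79 13.54]  after turn [-9.87 24.09  8.83]
-0.1 [258.46905837 163.51449651]
0 [258.38775247 157.93950703]
0.1 [258.30846572 154.01073978]
```

>>> servo_tool(moves=[[-3.5,0.5,0.5,0.05,1],[-3.5,2,1,0.05,1],[-2.9,3.5,1.5,0.05,1],[0,4,1.5,0.055,1],[0,4,1.5,0,1],[0,4,1.5,0,1],[0,4,1.5,0,1],[0,2,1,0,1],[0,0,0,0,1],[0,0,0,0,1]])

```text
clock: 8.45
tcp_pos: [0.6507, 0.113, 0.2388]
orientation: [0.706, -0.02, 0.708, 0.02]
wrist_force: [0.2, -0.1, -0.3]
finger_gap: 0.0154
```

```bash
python3 - <<'E'
from h import *
plan([.65,.11,.24],3.3)
w=cam("wrist"); save(w,"w4"); cv2.imwrite("pics/w4b.png",cv2.resize(w["pixels"][60:260,240:500],None,fx=3,fy=3,interpolation=cv2.INTER_CUBIC))
for n in("notch","cover","bead_box"):print(n,[(np.round(d["location"],1),round(d["conf"],2)) for d in models.pinpoint(n,w)])
E
```

```text
tcp [0.6507 0.113  0.2388] yaw 3.27 t 8.45 F [ 0.2 -0.1 -0.3] gap 0.0154 tilt [-2.8e-03 -4.0e-04 -1.0e+00]
 turn(rad) -0.001  shift cm in present axes [-0.12 -0.29 -0.08]  after turn [-0.12 -0.29 -0.08]
notch []
cover [(array([334. , 150.7]), 0.64)]
bead_box [(array([460.1,  31.9]), 0.67)]
```

View pics/w4.png

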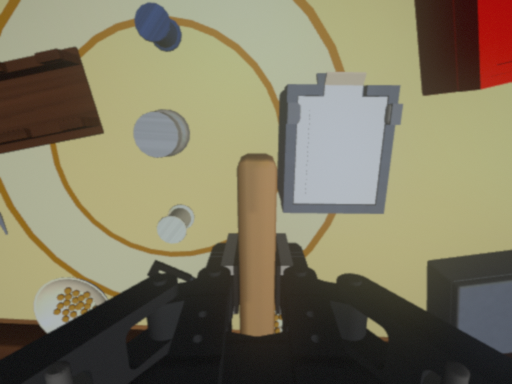

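View pics/w4b.png

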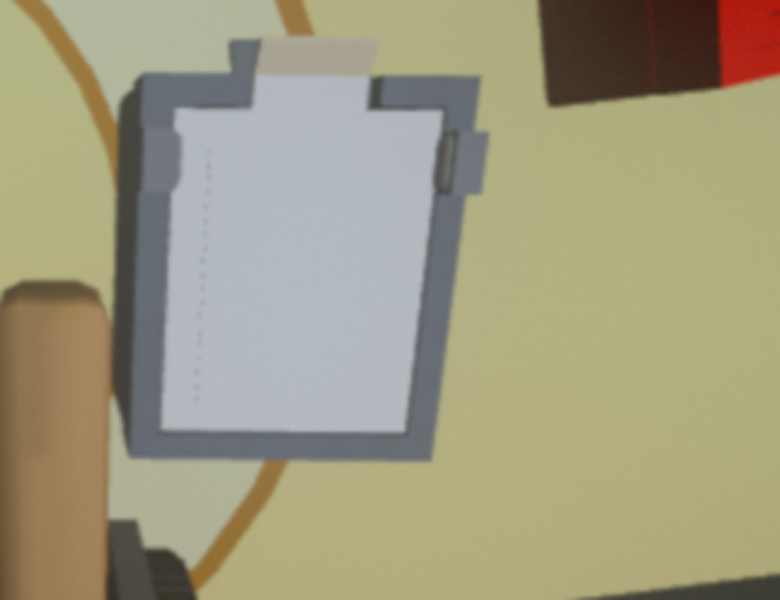

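```bash
python3 - <<'E'
from h import *
from scipy.optimize import least_squares
w=cam("wrist")
P={(-.06,-.05,.1):(142,73),(-.06,.05,.1):(481,77),(.06,-.05,.1):(130,457),(.06,.05,.1):(432,461),(-.05,-.04,.1):(176,108),(-.05,.04,.1):(443,111),(.05,-.04,.1):(161,431),(.05,.04,.1):(406,433)}
obs=[(L,((u+.5)/3-.5+240,(v+.5)/3-.5+60)) for L,(u,v) in P.items()]
for L,u in obs: print(L,atz(w,u,.1))
def pos(q,L): c,n=np.cos(q[2]),np.sin(q[2]); return [q[0]+c*L[0]-n*L[1],q[1]+n*L[0]+c*L[1],L[2]]
for a,b in((0,4),(4,8),(0,8)):
    f=lambda q:np.concatenate([proj(w,pos(q,L))-u for L,u in obs[a:b]])
    r=least_squares(f,[.61,.19,0]);print(r.x,np.degrees(r.x[2]),"res",np.round(f(r.x),1));q=r.x
print("notch",pos(q,(-.06,0,.09)))
E
```

```text
(-0.06, -0.05, 0.1) [0.55719255 0.13432168 0.1       ]
(-0.06, 0.05, 0.1) [0.55265798 0.23485716 0.1       ]
(0.06, -0.05, 0.1) [0.67675176 0.14030617 0.1       ]
(0.06, 0.05, 0.1) [0.67253792 0.24069221 0.1       ]
(-0.05, -0.04, 0.1) [0.56642526 0.14530032 0.1       ]
(-0.05, 0.04, 0.1) [0.56278681 0.22525101 0.1       ]
(0.05, -0.04, 0.1) [0.66719924 0.14978354 0.1       ]
(0.05, 0.04, 0.1) [0.66337245 0.23048397 0.1       ]
[0.61478893 0.18752054 0.04719217] 2.7039123386363553 res [ 0.5  0.1 -0.2 -0.2  0.1  0.3 -0.4 -0.2]
[0.61486498 0.18769238 0.04722971] 2.7060630684405713 res [ 0.   0.5 -0.   0.3  0.4 -0.5 -0.4 -0.5]
[0.61482674 0.18760635 0.04721677] 2.705321647082662 res [ 0.6  0.1 -0.1 -0.2  0.2  0.4 -0.3 -0.1 -0.   0.4 -0.1  0.2  0.3 -0.5
 -0.5 -0.5]
notch [np.float64(0.5548936122296151), np.float64(0.18477439677662832), 0.09]
```

```bash
python3 - <<'E'
from h import *
t=cam("top")
k=800/512
for u,v in((162,280),(214,268),(240,333),(178,350)): print(atz(t,(u/k,v/k),.1)[:2],atz(t,(u/k,v/k),.0)[:2])
plan([.375,.1763,.15],2.7)
E
```

```text
[0.52303121 0.3957094 ] [0.54403907 0.42819327]
[0.54455354 0.30483869] [0.56725193 0.33018486]
[0.42786325 0.25476997] [0.44139587 0.27618336]
[0.39844064 0.36138873] [0.40966218 0.39117678]
tcp [0.6513 0.1126 0.2405] yaw 3.21 t 8.75 F [ 0.7  0.1 -0.5] gap 0.0152 tilt [ 2.e-04  0.e+00 -1.e+00]
 turn(rad) 0.009  shift cm in present axes [  9.04   7.91 -27.23]  after turn [  9.05   7.66 -27.3 ]
```

>>> servo_tool(moves=[[0,0.6,-4,0.009,1],[0,1.3,-4.5,0,1],[0,1.3,-4.5,0,1],[0,1.3,-4.5,0,1],[0,1.3,-4.3,0,1],[2,1.2,-3.5,0,1],[3,0.7,-2,0,1],[3,0,0,0,1],[2,0,0,0,1],[0,0,0,0,1]])

```text
clock: 10.0
tcp_pos: [0.3737, 0.1764, 0.1395]
orientation: [0.706, -0.017, 0.708, 0.017]
wrist_force: [-0.3, 0.2, -0.8]
finger_gap: 0.0153
```

```bash
python3 - <<'E'
from h import *
plan([.3747,.1763,.0755],2.7)
for n in("side","top"):
    p=cam(n); a,R,s=pose(); tip=a+[0,0,.018]+.1504*R[:,2]; g=a+[0,0,.018]-.0496*R[:,2]
    u=proj(p,tip);print(n,u,proj(p,g))
    x,y=int(u[0]),int(u[1]);x0,y0=x-60,y-50;cv2.imwrite(f"pics/a_{n}.png",cv2.resize(p["pixels"][y0:y0+90,x0:x0+120],None,fx=6,fy=6,interpolation=cv2.INTER_CUBIC));print(x0,y0)
E
```

```text
tcp [0.3737 0.1764 0.1395] yaw 2.74 t 10.0 F [-0.3  0.2 -0.8] gap 0.0153 tilt [-2.2e-03 -5.0e-04 -1.0e+00]
 turn(rad) 0.001  shift cm in present axes [ 6.4  -0.01  0.11]  after turn [ 6.4  -0.01  0.1 ]
side [203.17484838 128.5028025 ] [146.2976616  168.47075365]
143 78
top [176.97543753 173.43212185] [178.73015146 249.23226976]
116 123
```

View pics/a_side.png

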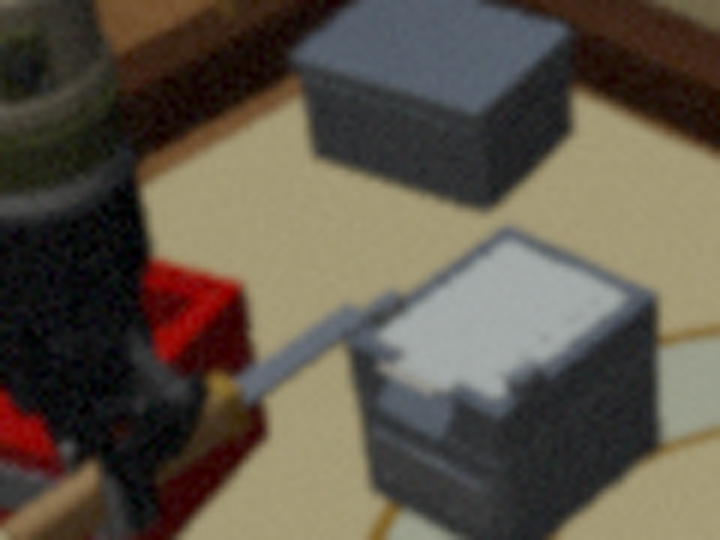

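View pics/a_top.png

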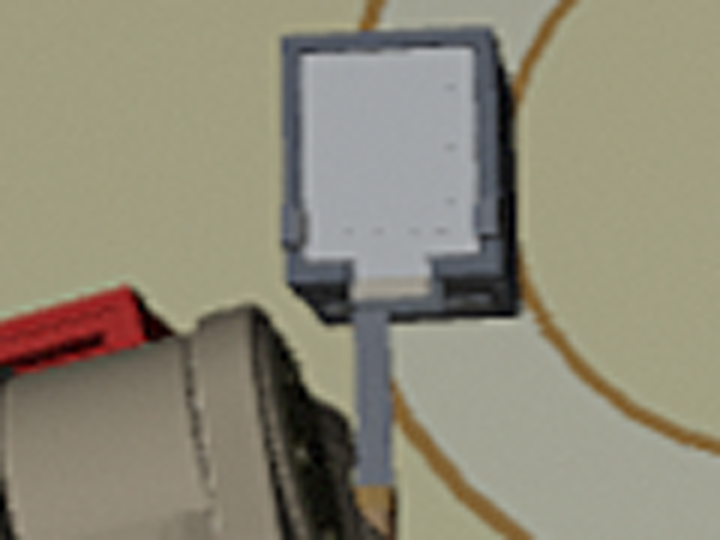

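```bash
python3 - <<'E'
from h import *
np.set_printoptions(precision=4,suppress=True)
s=cam("side");t=cam("top");a,R,_=pose();tip=a+[0,0,.018]+.1504*R[:,2]
X=tri([(s,(201.3,129.3)),(t,(178,174.6))]);print(X,tip,proj(s,X),proj(t,X))
# ferrule/blade junction at handle +60 -> tcp+.0704
j=a+[0,0,.018]+.0704*R[:,2]
print(proj(s,j),proj(t,j),"seen",(245/6+143,392/6+78),(374/6+116,487/6+123)); print(tri([(s,(245/6+143,392/6+78)),(t,(374/6+116,487/6+123))]),j)
print([proj(s,tip+[0,0,d]) for d in(-.005,.005)])
E
```

```text
[0.5202 0.1824 0.1599] [0.5262 0.1841 0.1598] [202.1991 129.078 ] [177.4629 175.3764]
[182.0911 142.8302] [177.5777 203.0092] seen (183.83333333333334, 143.33333333333331) (178.33333333333334, 204.16666666666669)
[0.4455 0.1768 0.1594] [0.4462 0.1803 0.1596]
[array([203.5819, 129.3162]), array([203.1422, 126.3415])]
```

>>> servo_tool(moves=[[1.5,0,0,0,1],[2,0,0,0,1],[1.8,0,0,0,1],[1.1,0,0,0,1],[0,0,0,0,1],[0,0,0,0,1],[0,0,0.5,0,1],[0,0,0.5,0,1],[0,0,0,0,1],[0,0,0,0,1]])

```text
clock: 11.45
tcp_pos: [0.3849, 0.1773, 0.0763]
orientation: [0.707, -0.017, 0.707, 0.017]
wrist_force: [-0.9, 0.1, -1.7]
finger_gap: 0.0155
```

```bash
cat > look.py <<'E'
from h import *
import sys
tag=sys.argv[1]
plan([.5549-.1184*np.cos(.0472),.1848-.1184*np.sin(.0472),.0755],2.7)
for n in("side","top"):
    p=cam(n); u=proj(p,[.56,.185,.09])
    x,y=int(u[0]),int(u[1]);x0,y0=x-60,y-45;cv2.imwrite(f"pics/{tag}_{n}.png",cv2.resize(p["pixels"][y0:y0+80,x0:x0+100],None,fx=7,fy=7,interpolation=cv2.INTER_CUBIC));print(x0,y0)
E
python3 look.py b
```

```text
tcp [0.3849 0.1773 0.0763] yaw 2.76 t 11.45 F [-0.9  0.1 -1.7] gap 0.0155 tilt [-2.e-04  0.e+00 -1.e+00]
 turn(rad) 0.001  shift cm in present axes [ 0.08 -0.06  5.18]  after turn [ 0.08 -0.05  5.18]
154 96
120 121
```

View pics/b_side.png

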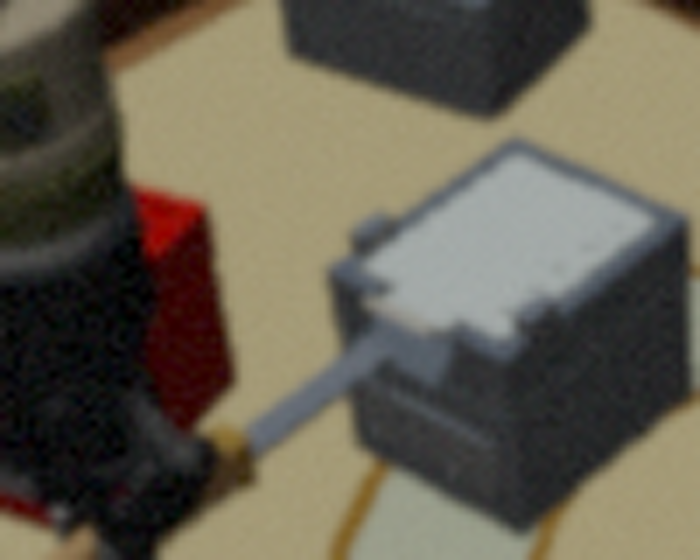

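View pics/b_top.png

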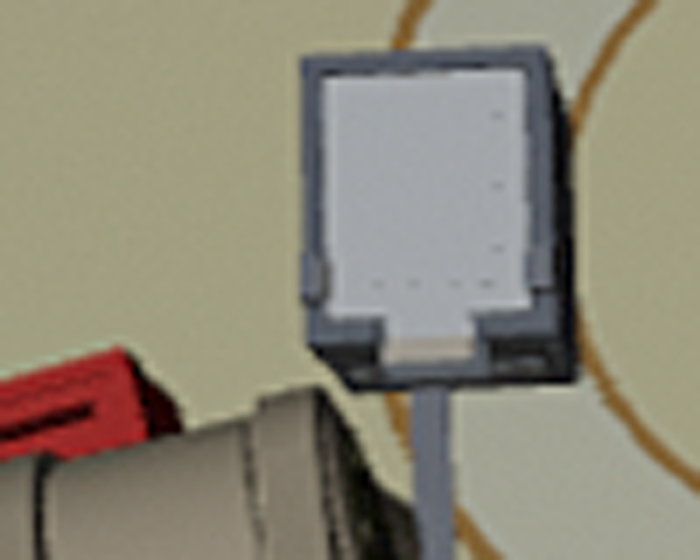

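>>> servo_tool(moves=[[0.05,-0.05,0.6,0,1],[0,0,0.6,0,1],[0,0,0.6,0,1],[0,0,0.6,0,1],[0,0,0.6,0,1],[0,0,0.6,0,1],[0,0,0.6,0,1],[0,0,0.5,0,1],[0,0,0,0,1],[0,0,0,0,1]])

```text
clock: 12.8
tcp_pos: [0.4317, 0.1791, 0.0757]
orientation: [0.707, -0.017, 0.707, 0.017]
wrist_force: [0.4, -0.0, -1.9]
finger_gap: 0.0151
```

```bash
python3 look.py c
```

```text
tcp [0.4317 0.1791 0.0757] yaw 2.76 t 12.8 F [ 0.4 -0.  -1.9] gap 0.0151 tilt [-4.e-04  0.e+00 -1.e+00]
 turn(rad) 0.001  shift cm in present axes [ 0.02 -0.01  0.5 ]  after turn [ 0.02 -0.01  0.5 ]
154 96
120 121
```

View pics/c_side.png

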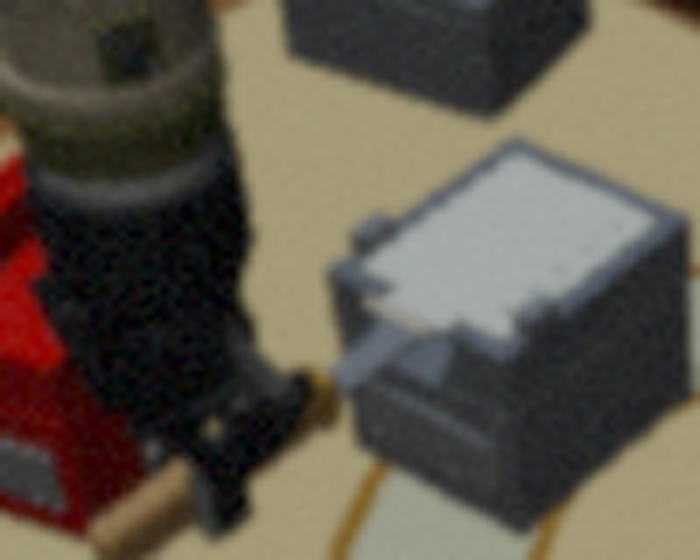

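View pics/c_top.png

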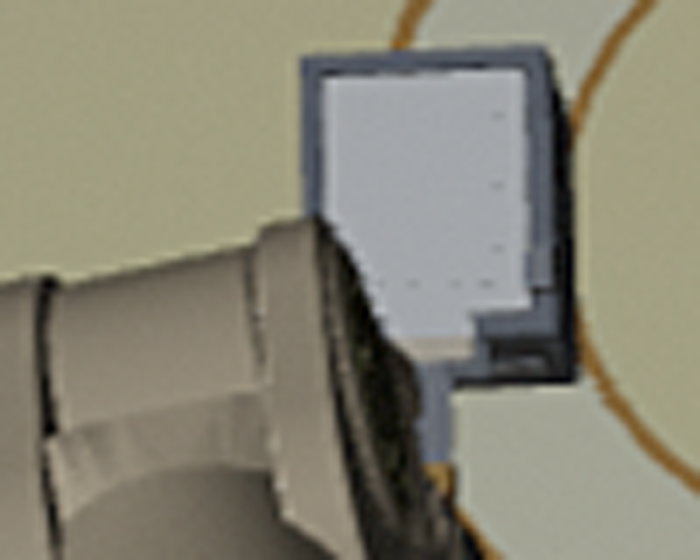

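>>> servo_tool(moves=[[0,0,0.4,0,1],[0,0,0.35,0,1],[0,0,0,0,1],[0.2,0,0,0,1],[0.4,0,0.02,0,1],[0.4,0,0.02,0,1],[0.4,0,0.04,0,1],[0.4,0,0.05,0,1],[0,0,0,0,1],[0,0,0,0,1]], grip_force=30)

```text
clock: 14.15
tcp_pos: [0.4404, 0.1795, 0.0576]
orientation: [0.707, -0.017, 0.707, 0.017]
wrist_force: [-3.1, 0.7, 0.5]
finger_gap: 0.0152
```

```bash
python3 look.py d; python3 -c "
from h import *
print(env.get_state()['ft_torque'])"
```

```text
tcp [0.4404 0.1795 0.0576] yaw 2.77 t 14.15 F [-3.1  0.7  0.5] gap 0.0152 tilt [-8.e-04  0.e+00 -1.e+00]
 turn(rad) 0.001  shift cm in present axes [-1.79 -0.01 -0.38]  after turn [-1.79 -0.01 -0.37]
154 96
120 121
[0.03694266 0.32956087 0.0562959 ]
```

View pics/d_side.png

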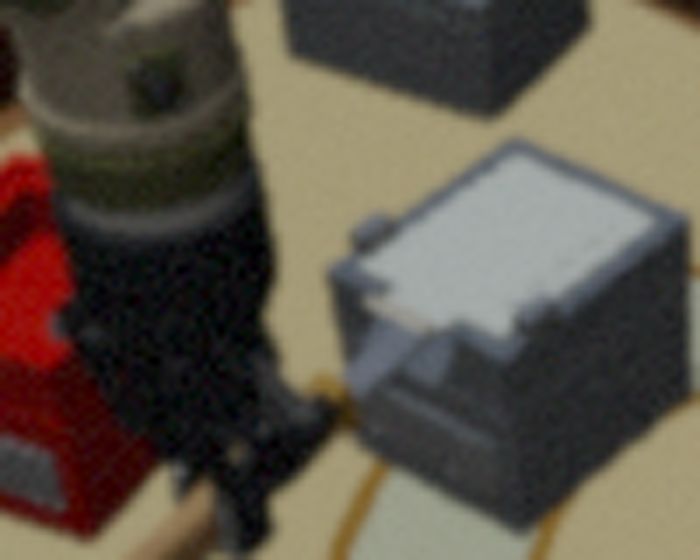

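>>> servo_tool(moves=[[0.5,0,0.08,0,1],[0.5,0,0.1,0,1],[0.5,0,0.12,0,1],[0.5,0,0.14,0,1],[0.5,0,0.16,0,1],[0,0,0,0,1],[0,0,0,0,1],[0,0,0,0,1],[0,0,0,0,1],[0,0,0,0,1]])

```text
clock: 15.5
tcp_pos: [0.4468, 0.1798, 0.0328]
orientation: [0.707, -0.017, 0.707, 0.017]
wrist_force: [-1.6, 0.1, -1.1]
finger_gap: 0.0152
```

```bash
python3 look.py e; python3 -c "
from h import *
print(env.get_state()['ft_torque'])"
```

```text
tcp [0.4468 0.1798 0.0328] yaw 2.76 t 15.5 F [-1.6  0.1 -1.1] gap 0.0152 tilt [ 3.e-04  0.e+00 -1.e+00]
 turn(rad) 0.001  shift cm in present axes [-4.27 -0.01 -1.02]  after turn [-4.27 -0.01 -1.02]
154 96
120 121
[0.0030286  0.2422675  0.03411249]
```

View pics/e_side.png

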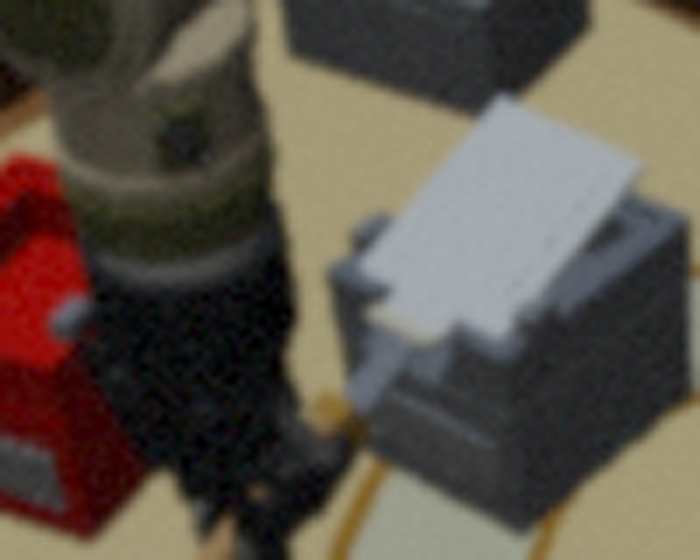

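>>> servo_tool(moves=[[0.1,0,-0.28,0,1],[0.1,0,-0.28,0,1],[0.1,0,-0.28,0,1],[0.1,0,-0.28,0,1],[0.1,0,-0.28,0,1],[0.1,0,-0.28,0,1],[0.1,0,-0.28,0,1],[0.1,0,-0.28,0,1],[0,0,0,0,1],[0,0,0,0,1]])

```text
clock: 16.85
tcp_pos: [0.4245, 0.1788, 0.0249]
orientation: [0.707, -0.017, 0.707, 0.017]
wrist_force: [0.5, -0.2, -1.2]
finger_gap: 0.0151
```

```bash
python3 look.py f; python3 -c "
from h import *
w=cam('wrist');save(w,'wf')"
```

```text
tcp [0.4245 0.1788 0.0249] yaw 2.76 t 16.85 F [ 0.5 -0.2 -1.2] gap 0.0151 tilt [ 3.e-04  1.e-04 -1.e+00]
 turn(rad) 0.001  shift cm in present axes [-5.06 -0.02  1.22]  after turn [-5.06 -0.01  1.22]
154 96
120 121
```

View pics/f_side.png

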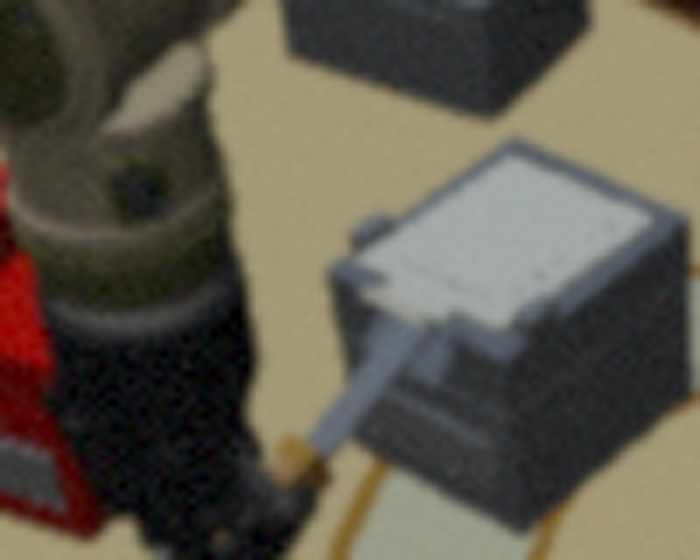

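View pics/f_top.png

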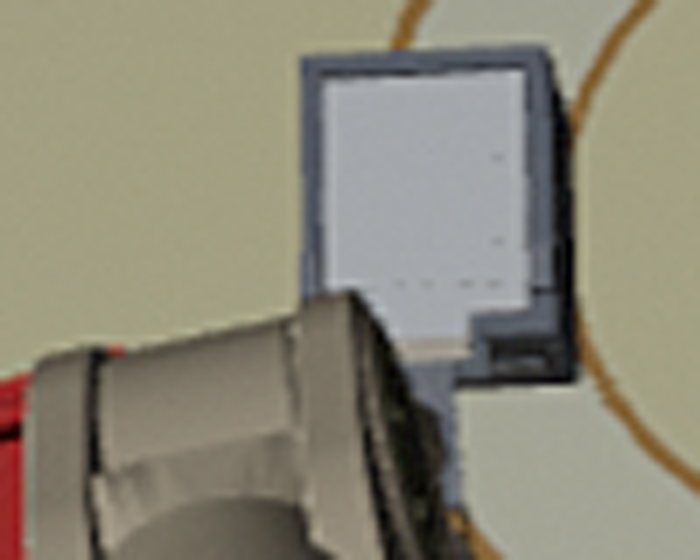

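View pics/wf.png

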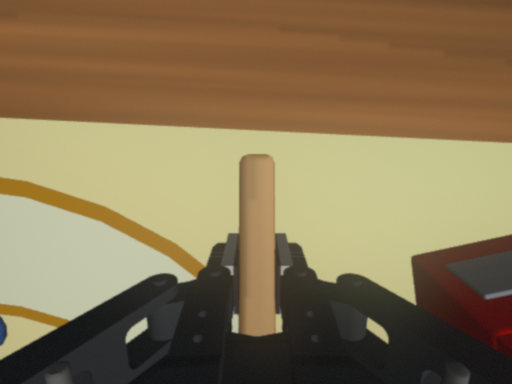

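```bash
python3 - <<'E'
from h import *
s=cam("side");w=cam("wrist");a,R,_=pose();up=np.array([0,0,1.]);z=R[:,2]
for th in(0,.2,.25,.3,.35,.4,.45):
    ax=np.cos(th)*z+np.sin(th)*up;n=np.cos(th)*up-np.sin(th)*z;g=a+.018*up
    rr=(g+.0704*ax-[.5549,.1848,.0915]); 
    print(th,"junc",proj(s,g+.0704*ax),"rear",proj(w,g-.0496*ax+.011*n),proj(w,g-.0496*ax-.011*n),"line z at notch",(g+ax*((.5549-g[0])/ax[0]))[2], "d",.1504-(.5549-g[0])/ax[0])
print("seen junc",(318/7+154,450/7+96))
cv2.imwrite("pics/wfz.png",cv2.resize(w["pixels"][140:200,220:300],None,fx=8,fy=8))
E
```

```text
0 junc [200.77727684 165.96798263] rear [256.58773387 160.21253889] [256.55069951 153.03337133] line z at notch 0.04285024301683188 d 0.019820007803863338
0.2 junc [199.82739434 162.61449473] rear [256.56986829 153.72353782] [256.53658395 157.11150316] line z at notch 0.06932011787163292 d 0.017164161590163984
0.25 junc [199.48356545 161.8647579 ] rear [256.56561262 153.00003552] [256.53337432 158.67316633] line z at notch 0.07619278909722134 d 0.015630345622369396
0.3 junc [199.09800088 161.15462121] rear [256.56146001 152.6018878 ] [256.53029328 160.42416307] line z at notch 0.08324336807683866 d 0.013715184039863243
0.35 junc [198.67127793 160.48606684] rear [256.55741725 152.51181919] [256.5273404  162.35198444] line z at notch 0.09051566102315622 d 0.01139235116130935
0.4 junc [198.20407664 159.86101512] rear [256.55348987 152.71274941] [256.52451489 164.44484378] line z at notch 0.09805857822024054 d 0.008628724214405692
0.45 junc [197.69718184 159.28131787] rear [256.54968224 153.18793859] [256.52181566 166.69166796] line z at notch 0.10592756971534897 d 0.005383161304024525
seen junc (199.42857142857144, 160.28571428571428)
```

View pics/wfz.png

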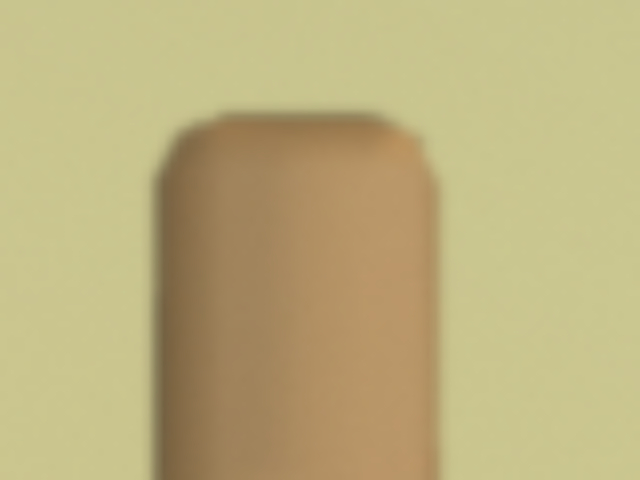

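>>> servo_tool(moves=[[-0.1,0,0.28,0,1],[-0.1,0,0.28,0,1],[-0.1,0,0.28,0,1],[-0.1,0,0.28,0,1],[-0.1,0,0.28,0,1],[0,0,0,0,1],[0,0,0,0,1],[0,0,0,0,1],[0,0,0,0,1],[0,0,0,0,1]], grip_force=50)

```text
clock: 18.35
tcp_pos: [0.4381, 0.1794, 0.0297]
orientation: [0.707, -0.017, 0.707, 0.017]
wrist_force: [-2.2, 0.3, -1.6]
finger_gap: 0.0152
```

```bash
python3 look.py g; python3 -c "
from h import *
print(env.get_state()['ft_torque'])"
```

```text
tcp [0.4381 0.1794 0.0297] yaw 2.76 t 18.35 F [-2.2  0.3 -1.6] gap 0.0152 tilt [-4.e-04 -0.e+00 -1.e+00]
 turn(rad) 0.001  shift cm in present axes [-4.58 -0.01 -0.15]  after turn [-4.58 -0.01 -0.14]
154 96
120 121
[-0.03171618  0.3609928   0.02800924]
```

View pics/g_side.png

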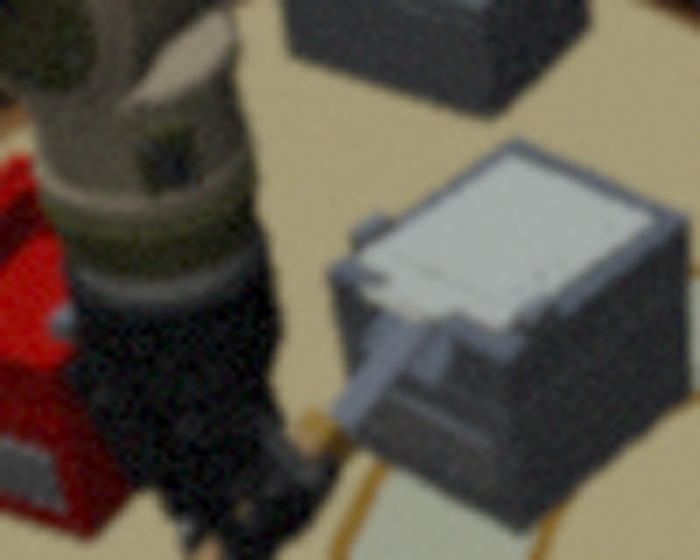

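View pics/g_top.png

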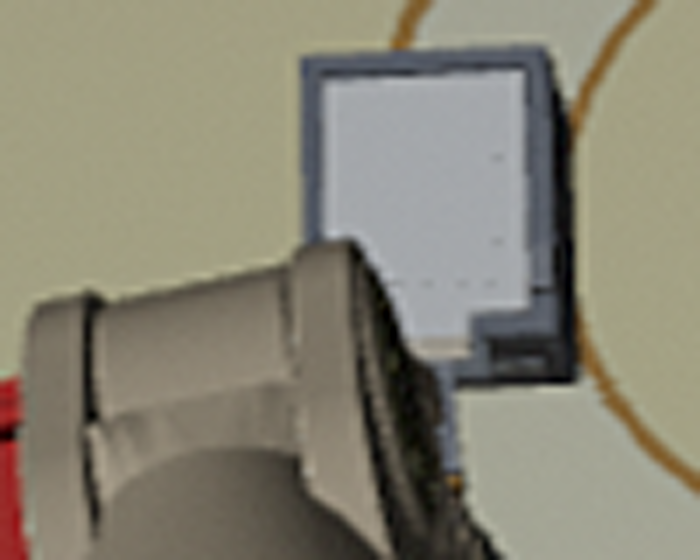

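```bash
python3 - <<'E'
from h import *
s=cam("side");t=cam("top")
c,n=np.cos(.0472),np.sin(.0472)
def W(x,y,z): return [.6148+c*x-n*y,.1876+n*x+c*y,z]
for p,nm in((s,'s'),(t,'t')):
  for L in((-.05,-.04),(-.05,.04),(.05,-.04),(.05,.04),(-.069,-.017),(-.069,.017)):
    o=[]
    for z in(.1,.106,.11): u=proj(p,W(*L,z)); o.append(np.round((u-([154,96] if nm=='s' else [120,121]))*7))
    print(nm,L,*o)
cr=[cv2.imread(f"pics/{k}_side.png")[130:400,330:700] for k in "bfeg"]
cv2.imwrite("pics/cmp.png",np.vstack([np.hstack(cr[:2]),np.hstack(cr[2:])]))
E
```

```text
s (-0.05, -0.04) [502. 332.] [501. 321.] [500. 313.]
s (-0.05, 0.04) [359. 259.] [357. 248.] [356. 240.]
s (0.05, -0.04) [658. 212.] [658. 201.] [657. 193.]
s (0.05, 0.04) [517. 146.] [516. 135.] [515. 127.]
s (-0.069, -0.017) [429. 334.] [427. 323.] [426. 315.]
s (-0.069, 0.017) [368. 303.] [366. 291.] [365. 284.]
t (-0.05, -0.04) [523. 298.] [521. 295.] [519. 292.]
t (-0.05, 0.04) [321. 308.] [319. 304.] [317. 302.]
t (0.05, -0.04) [516.  58.] [514.  53.] [512.  50.]
t (0.05, 0.04) [317.  67.] [314.  62.] [312.  59.]
t (-0.069, -0.017) [466. 348.] [464. 344.] [462. 342.]
t (-0.069, 0.017) [380. 352.] [378. 348.] [376. 346.]
```

View pics/cmp.png

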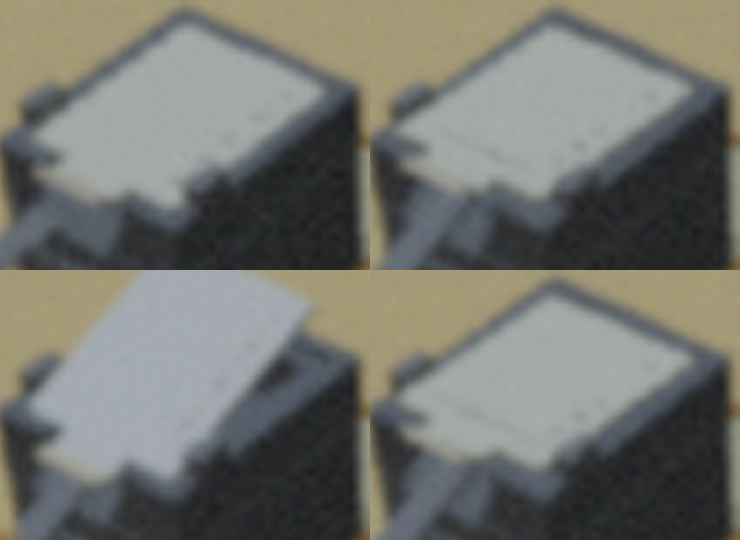

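```bash
python3 - <<'E'
import cv2,numpy as np
cr=[cv2.resize(cv2.imread(f"pics/{k}_side.png")[210:370,320:580],None,fx=2.2,fy=2.2) for k in "cg"]
cv2.imwrite("pics/cmp2.png",np.vstack(cr)[:, :])
cr=[cv2.resize(cv2.imread(f"pics/{k}_top.png")[240:400,380:600],None,fx=1.8,fy=1.8) for k in "cg"]
cv2.imwrite("pics/cmp3.png",np.vstack(cr))
E
```

```text
(no output)
```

View pics/cmp2.png

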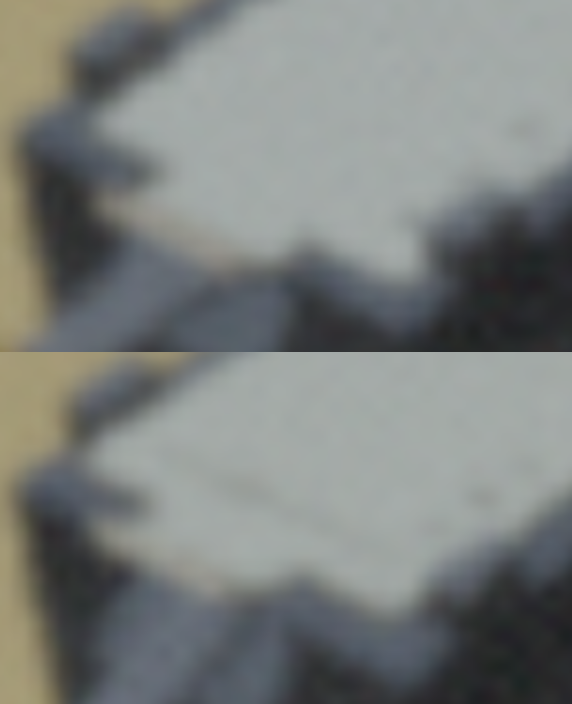

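View pics/cmp3.png

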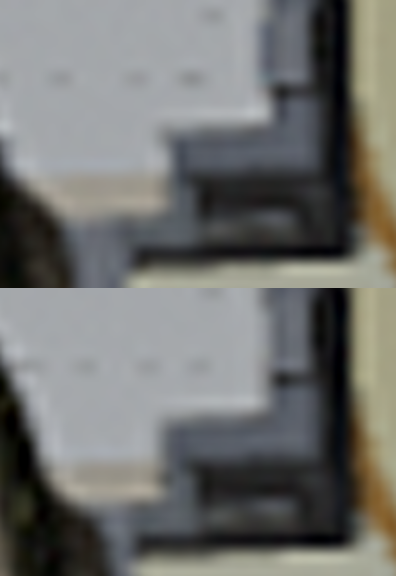

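```bash
python3 - <<'E'
import cv2,numpy as np
I={k:cv2.imread(f"pics/{k}_side.png").astype(np.float32) for k in "bcfg"}
d=lambda a,b,r:np.abs(cv2.GaussianBlur(I[a]-I[b],(0,0),5))[r[1]:r[3],r[0]:r[2]].mean()
for r in((340,220,560,350),(470,290,560,350),(560,150,680,260)):
    print(r,[ (p,round(float(d(p[0],p[1],r)),2)) for p in("bc","cf","cg","fg")])
r=(470,260,570,360)
cv2.imwrite("pics/cmp4.png",np.hstack([cv2.resize(I[k][240:360,470:590],None,fx=2.1,fy=4) for k in "cfg"]))
E
```

```text
(340, 220, 560, 350) [('bc', 1.11), ('cf', 6.65), ('cg', 6.91), ('fg', 1.25)]
(470, 290, 560, 350) [('bc', 0.78), ('cf', 7.46), ('cg', 7.39), ('fg', 0.86)]
(560, 150, 680, 260) [('bc', 0.82), ('cf', 3.39), ('cg', 3.08), ('fg', 1.03)][ WARN:0@0.314] global loadsave.cpp:1063 imwrite_ Unsupported depth image for selected encoder is fallbacked to CV_8U.
```

View pics/cmp4.png

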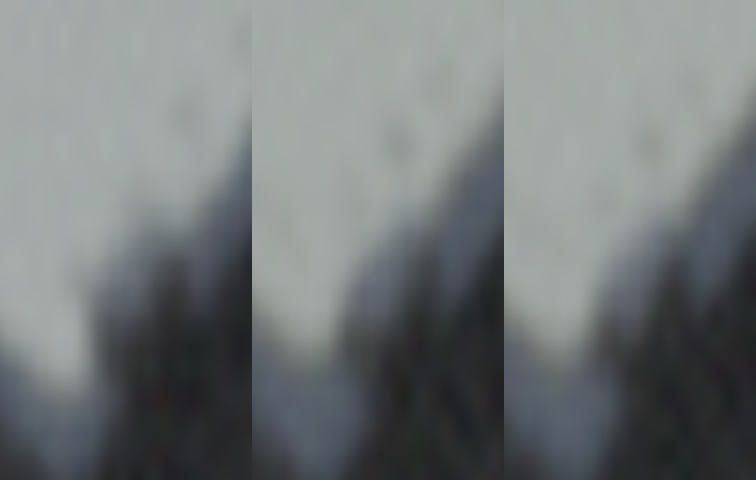

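>>> servo_tool(moves=[[0.13,0,-0.37,0,1],[0.13,0,-0.37,0,1],[0.13,0,-0.37,0,1],[0.13,0,-0.37,0,1],[0.13,0,-0.37,0,1],[0.13,0,-0.37,0,1],[0.1,0,-0.4,0,1],[0.05,0,-1,0,1],[0,0,-2,0,1],[0,0,-2,0,1]])

```text
clock: 19.8
tcp_pos: [0.361, 0.1756, 0.0204]
orientation: [0.707, -0.017, 0.707, 0.017]
wrist_force: [0.8, -0.4, -1.7]
finger_gap: 0.0153
```

```bash
python3 look.py i
```

```text
tcp [0.361  0.1756 0.0204] yaw 2.76 t 19.8 F [ 0.8 -0.4 -1.7] gap 0.0153 tilt [-4.e-04  0.e+00 -1.e+00]
 turn(rad) 0.001  shift cm in present axes [-5.51 -0.01  7.57]  after turn [-5.51  0.    7.57]
154 96
120 121
```

View pics/i_side.png

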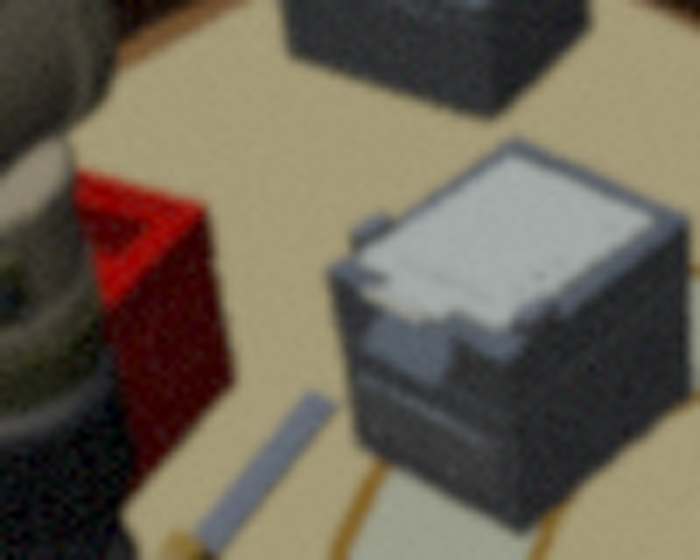

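View pics/i_top.png

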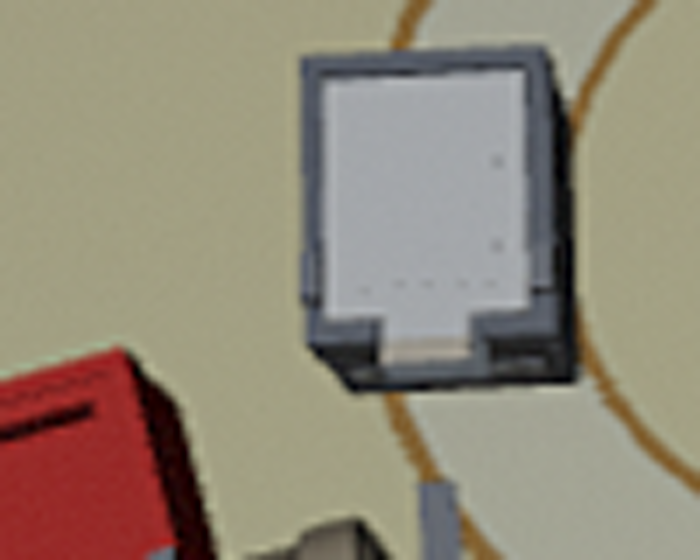

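>>> servo_tool(moves=[[-4,0,0,0,1],[-5.5,0,0,0,1],[-5.5,0,0,0,1],[-4.5,-0.5,3,0,1],[-2.5,-1.5,4.5,0,1],[0,-1.5,5,0,1],[0,-1.5,5,0,1],[0,-1.5,5,0,1],[0,-1,4.5,0,1],[0,0,2.3,0,1]])

```text
clock: 21.15
tcp_pos: [0.6612, 0.1136, 0.2393]
orientation: [0.707, -0.016, 0.707, 0.016]
wrist_force: [-0.8, 0.5, -1.3]
finger_gap: 0.0152
```

>>> servo_tool(moves=[[0,0,0,0,1],[0,0,0,0,1],[0,0,0,0,1],[0,0,0,0,1],[0,0,0,0,1],[0,0,0,0,1],[0,0,0,0,1],[0,0,0,0,1],[0,0,0,0,1],[0,0,0,0,1]])

```text
clock: 22.4
tcp_pos: [0.6585, 0.1149, 0.2404]
orientation: [0.707, -0.017, 0.707, 0.017]
wrist_force: [0.2, -0.0, -0.3]
finger_gap: 0.0152
```

```bash
python3 - <<'E'
from h import *
plan([.65,.11,.24],3.3)
w=cam("wrist"); save(w,"w5")
c,n=np.cos(.0472),np.sin(.0472)
u=proj(w,[.6148,.1876,.1]);x0=int(max(0,min(u[0]-100,312)));y0=int(max(0,u[1]-90));print(x0,y0)
cv2.imwrite("pics/w5b.png",cv2.resize(w["pixels"][y0:y0+180,x0:x0+200],None,fx=3,fy=3,interpolation=cv2.INTER_CUBIC))
def W(x,y,z): return [.6148+c*x-n*y,.1876+n*x+c*y,z]
for L in((-.05,-.04),(-.05,.04),(.05,-.04),(.05,.04),(-.06,-.05),(-.06,.05)):
    print(L,[np.round((proj(w,W(*L,z))+.5-[x0,y0])*3) for z in(.1,.11)])
E
```

```text
tcp [0.6585 0.1149 0.2404] yaw 2.76 t 22.4 F [ 0.2 -0.  -0.3] gap 0.0152 tilt [-1.e-04  1.e-04 -1.e+00]
 turn(rad) -0.009  shift cm in present axes [ 0.04 -0.45 -0.87]  after turn [ 0.04 -0.44 -0.88]
236 53
(-0.05, -0.04) [array([180., 103.]), array([184., 100.])]
(-0.05, 0.04) [array([449., 103.]), array([463., 100.])]
(0.05, -0.04) [array([169., 428.]), array([172., 436.])]
(0.05, 0.04) [array([413., 428.]), array([425., 436.])]
(-0.06, -0.05) [array([147.,  67.]), array([150.,  62.])]
(-0.06, 0.05) [array([487.,  67.]), array([503.,  63.])]
```

View pics/w5b.png

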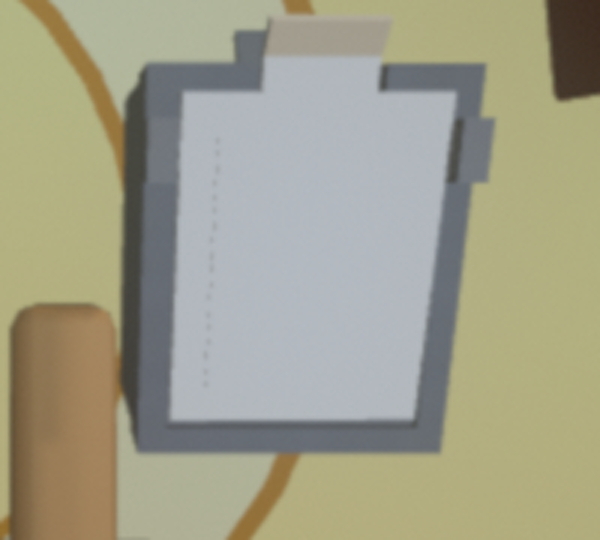

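```bash
python3 - <<'E'
from h import *
from scipy.optimize import least_squares
w=cam("wrist")
c,n=np.cos(.0472),np.sin(.0472)
def W(x,y,z): return [.6148+c*x-n*y,.1876+n*x+c*y,z]
def fit(pts,off,free=True):
    f=lambda q:np.concatenate([proj(w,W(sx*.05+q[0],sy*.04+q[1],.1+q[2]+q[3]*(-sx+1)/2))-((np.array(uv)+.5)/3-.5+off) for (sx,sy),uv in pts])
    r=least_squares(f,[0,0,0,0]);print(np.round(r.x*1000,1),np.round(r.fun,1))
fit([((-1,-1),(183,91)),((-1,1),(458,92)),((1,-1),(169,420.5)),((1,1),(415,420.5))],[236,53])
m=models.outline_of("cover",w)
cv2.imwrite("pics/w5c.png",np.hstack([cv2.resize(w["pixels"][75:125,290:345],None,fx=7,fy=7,interpolation=cv2.INTER_CUBIC),cv2.resize(w["pixels"][75:125,350:405],None,fx=7,fy=7,interpolation=cv2.INTER_CUBIC)]))
E
```

```text
[-2.6  0.2  0.8  5. ] [-0.1  0.1  0.  -0.1  0.1 -0.1 -0.   0. ]
```

View pics/w5c.png

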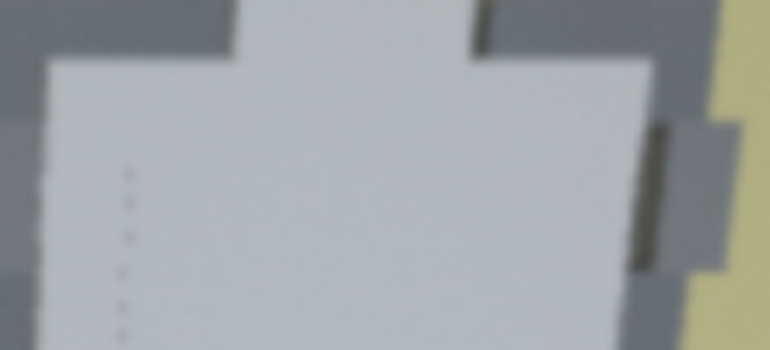

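>>> servo_tool(moves=[[2,-0.3,0,0,1],[3,-0.3,0,0,1],[2.5,-0.3,0,0,1],[0.5,0,0,0,1],[0,0,0,0,1],[0,0,0,0,1],[0,0,0,0,1],[0,0,0,0,1],[0,0,0,0,1],[0,0,0,0,1]])

```text
clock: 23.8
tcp_pos: [0.6589, 0.106, 0.1606]
orientation: [0.707, -0.017, 0.707, 0.017]
wrist_force: [-0.3, 0.4, -1.3]
finger_gap: 0.0157
```

```bash
python3 - <<'E'
from h import *
plan([.65,.11,.24],3.3)
w=cam("wrist"); save(w,"w6"); np.save("w6.npy",np.array([w["vertical_fov"],w["cx"],w["cy"],*np.array(w["extrinsics"]).ravel()]))
cv2.imwrite("pics/w6b.png",cv2.resize(w["pixels"][0:230,270:500],None,fx=2.6,fy=2.6,interpolation=cv2.INTER_CUBIC))
E
```

```text
tcp [0.6589 0.106  0.1606] yaw 2.76 t 23.8 F [-0.3  0.4 -1.3] gap 0.0157 tilt [ 1.e-04  1.e-04 -1.e+00]
 turn(rad) -0.009  shift cm in present axes [-7.94  0.45 -0.87]  after turn [-7.94  0.46 -0.87]
```

View pics/w6b.png

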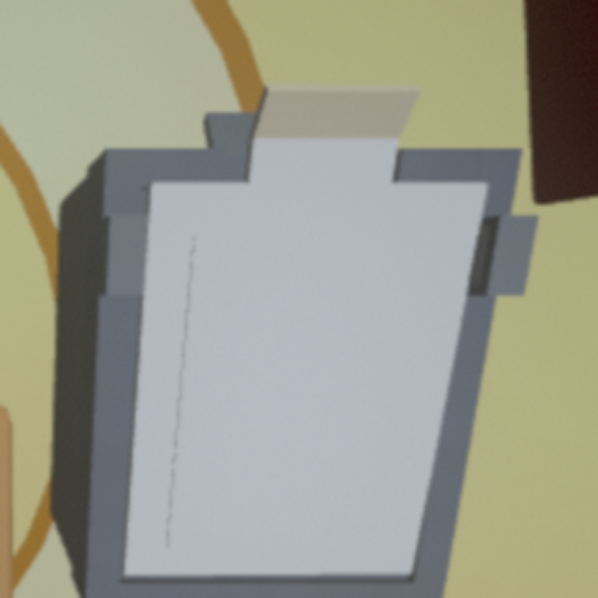

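```bash
python3 - <<'E'
from h import *
from scipy.optimize import least_squares
v=np.load("w6.npy");w=dict(pixels=np.zeros((384,512,3)),vertical_fov=v[0],cx=v[1],cy=v[2],extrinsics=v[3:].reshape(4,4))
U=lambda p:(np.array(p)+.5)/2.6-.5+[270,0]
def pos(q,L):
    c,n=np.cos(q[2]),np.sin(q[2]);x,y,z=L;return [q[0]+c*x-n*y,q[1]+n*x+c*y,z]
# rim: front corners, left rim outer line point near bottom, right outer line
R=[((-.06,-.05),(107,150)),((-.06,.05),(521,150))]
f=lambda q:np.concatenate([proj(w,pos([q[0],q[1],.0472],(*L,.1+q[2])))-U(uv) for L,uv in R])
r=least_squares(f,[.6148,.1876,0]);print("rim",r.x,r.fun); q0=[r.x[0],r.x[1],.0472]
C=[((-1,-1),(151,183)),((-1,1),(488,183)),((1,-1),(123,577)),((1,1),(411,577))]
for rim in(q0,[.6148,.1876,.0472]):
  for dz in(0,-.003):
    g=lambda q:np.concatenate([proj(w,pos(rim,(sx*.05+q[0],sy*.04+q[1],.1+(dz if sy<0 else 0)+q[2]+q[3]*(1-sx)/2)))-U(uv) for (sx,sy),uv in C])
    r=least_squares(g,[0,0,0,0]);print("cover",np.round(r.x*1000,2),np.round(r.fun,2))
E
```

```text
rim [ 0.61391186  0.18791899 -0.00097571] [ 0.00018604 -0.1216853  -0.00018614  0.12175334]
cover [-1.56 -0.69  1.19  4.64] [-0.48  0.15  0.28  0.34 -0.19 -0.34  0.43 -0.24]
cover [-1.53 -0.44  1.62  4.22] [-1.18  0.89  0.68  0.4  -0.54 -1.52  1.1   0.01]
cover [-2.43 -0.33  1.19  4.64] [-0.48  0.15  0.28  0.34 -0.19 -0.34  0.43 -0.24]
cover [-2.4  -0.08  1.62  4.22] [-1.18  0.89  0.68  0.4  -0.54 -1.52  1.1   0.01]
```

>>> servo_tool(moves=[[-4,0,0,0,1],[-4,1,-2.5,0,1],[0,1.2,-5,0,1],[0,1.2,-5,0,1],[0,1.2,-5,0,1],[0,1.2,-5,0,1],[0,0.8,-4.5,0,1],[0,0.2,-2.5,0,1],[3,0,0,0,1],[4,0,0,0,1]])

```text
clock: 25.1
tcp_pos: [0.3619, 0.1601, 0.1711]
orientation: [0.709, -0.017, 0.705, 0.018]
wrist_force: [0.8, 0.2, -1.4]
finger_gap: 0.0153
```

```bash
python3 - <<'E'
from h import *
plan([.362,.1757,.0210],2.72)
E
```

```text
tcp [0.3619 0.1601 0.1711] yaw 2.79 t 25.1 F [ 0.8  0.2 -1.4] gap 0.0153 tilt [ 0.0046  0.0011 -1.    ]
 turn(rad) 0.001  shift cm in present axes [15.01  1.55  0.02]  after turn [15.01  1.56  0.08]
```

>>> servo_tool(moves=[[3,0.8,0,0,1],[4,0.75,0,0,1],[4,0,0,0,1],[3,0,0,0,1],[1,0,0,0,1],[0,0,0,0,1],[0,0,0,0,1],[0,0,0,0,1],[0,0,0,0,1],[0,0,0,0,1]])

```text
clock: 26.35
tcp_pos: [0.3605, 0.1752, 0.0208]
orientation: [0.707, -0.017, 0.707, 0.017]
wrist_force: [-0.3, -0.8, -1.6]
finger_gap: 0.0156
```

```bash
python3 - <<'E'
from h import *
plan([.4095,.178,.0202],2.72)
s=cam("side");a,R,_=pose();up=np.array([0,0,1.]);z=R[:,2]
for th in(.25,.3,.35,.4,.45):
    ax=np.cos(th)*z+np.sin(th)*up;g=a+.018*up
    print(th,proj(s,g+.1504*ax)-[154,96],proj(s,g+.0704*ax)-[154,96])
cv2.imwrite("pics/j_side.png",cv2.resize(s["pixels"][96:176,154:254],None,fx=7,fy=7,interpolation=cv2.INTER_CUBIC))
E
```

```text
tcp [0.3605 0.1752 0.0208] yaw 2.76 t 26.35 F [-0.3 -0.8 -1.6] gap 0.0156 tilt [ 7.e-04  2.e-04 -1.e+00]
 turn(rad) 0.001  shift cm in present axes [0.07 0.04 4.91]  after turn [0.06 0.05 4.91]
0.25 [48.18202683 59.28045081] [29.59750429 79.42635275]
0.3 [47.36806041 57.71617948] [29.15746894 78.73171194]
0.35 [46.46063783 56.2310623 ] [28.67393337 78.08069113]
0.4 [45.46014518 54.82977939] [28.14768113 77.47519356]
0.45 [44.36718918 53.51699855] [27.57960764 76.91705024]
```

View pics/j_side.png

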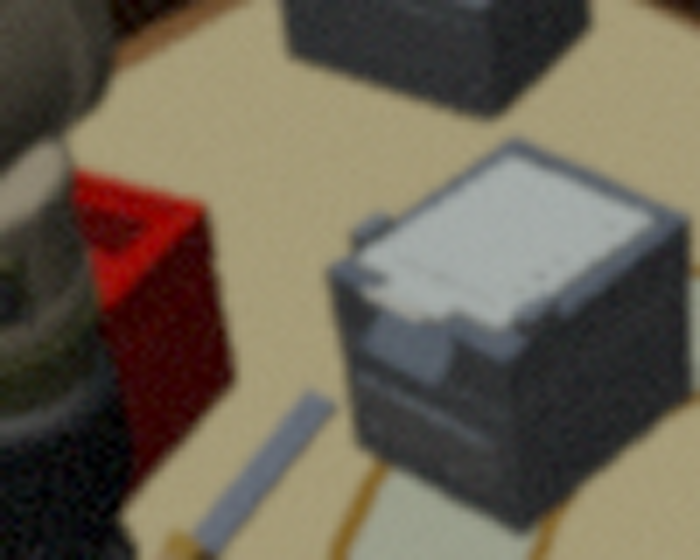

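>>> servo_tool(moves=[[0,0.05,1.5,0,1],[0,0,1.7,0,1],[0,0,1.2,0,1],[-0.18,0,0.58,0,1],[-0.18,0,0.58,0,1],[-0.18,0,0.58,0,1],[-0.18,0,0.58,0,1],[-0.18,0,0.58,0,1],[-0.18,0,0.58,0,1],[0,0,0,0,1]])

```text
clock: 27.65
tcp_pos: [0.4392, 0.1794, 0.0312]
orientation: [0.707, -0.017, 0.707, 0.017]
wrist_force: [0.7, -0.0, -2.3]
finger_gap: 0.0153
```

```bash
python3 look.py k
```

```text
tcp [0.4392 0.1794 0.0312] yaw 2.75 t 27.65 F [ 0.7 -0.  -2.3] gap 0.0153 tilt [-1.e-04  0.e+00 -1.e+00]
 turn(rad) 0.001  shift cm in present axes [-4.43 -0.01 -0.26]  after turn [-4.43 -0.01 -0.26]
154 96
120 121
```

View pics/k_side.png

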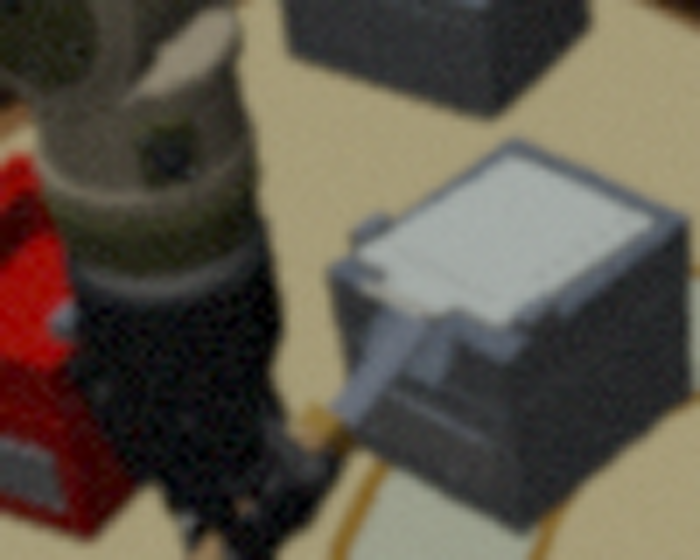

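>>> servo_tool(moves=[[0.25,0,0.08,0,1],[0.25,0,0.1,0,1],[0.25,0,0.11,0,1],[0.25,0,0.12,0,1],[0.25,0,0.13,0,1],[0.1,0,0.05,0,1],[0,0,0,0,1],[0,0,0,0,1],[0,0,0,0,1],[0,0,0,0,1]], grip_force=40)

```text
clock: 29.0
tcp_pos: [0.4447, 0.1797, 0.0178]
orientation: [0.707, -0.017, 0.707, 0.017]
wrist_force: [-2.9, 0.3, 2.1]
finger_gap: 0.0151
```

```bash
python3 look.py l; python3 - <<'E'
import cv2,numpy as np
cr=[cv2.resize(cv2.imread(f"pics/{k}_side.png")[130:370,320:700],None,fx=1.6,fy=1.2) for k in "kl"]
cv2.imwrite("pics/cmp5.png",np.vstack(cr))
E
```

```text
tcp [0.4447 0.1797 0.0178] yaw 2.76 t 29.0 F [-2.9  0.3  2.1] gap 0.0151 tilt [-1.e-04  1.e-04 -1.e+00]
 turn(rad) 0.001  shift cm in present axes [-5.77 -0.01 -0.81]  after turn [-5.77 -0.01 -0.81]
154 96
120 121
```

View pics/cmp5.png

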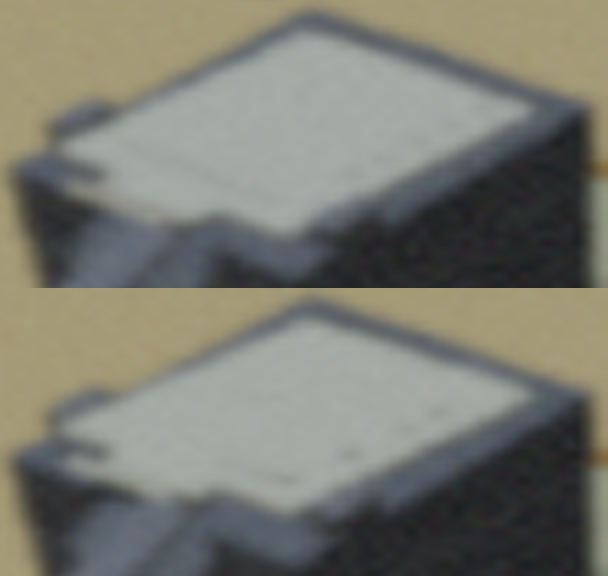

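>>> servo_tool(moves=[[0.1,0,-0.2,0,1],[0.1,0,-0.2,0,1],[0.05,0,-0.3,0,1],[0,0,-0.4,0,1],[0,0,-0.5,0,1],[0,0,-0.6,0,1],[0,0,-0.7,0,1],[0,0,-1,0,1],[0,0,-2,0,1],[0,0,-2,0,1]])

```text
clock: 30.35
tcp_pos: [0.3648, 0.1758, 0.0153]
orientation: [0.707, -0.017, 0.707, 0.017]
wrist_force: [0.0, 0.2, -1.5]
finger_gap: 0.0154
```

```bash
python3 look.py m; python3 - <<'E'
import cv2,numpy as np
cr=[cv2.resize(cv2.imread(f"pics/{k}_side.png")[130:370,320:700],None,fx=1.6,fy=1.2) for k in "im"]
cv2.imwrite("pics/cmp6.png",np.vstack(cr))
E
```

```text
tcp [0.3648 0.1758 0.0153] yaw 2.76 t 30.35 F [ 0.   0.2 -1.5] gap 0.0154 tilt [-2.e-04  0.e+00 -1.e+00]
 turn(rad) 0.001  shift cm in present axes [-6.03 -0.01  7.19]  after turn [-6.02  0.    7.19]
154 96
120 121
```

View pics/cmp6.png

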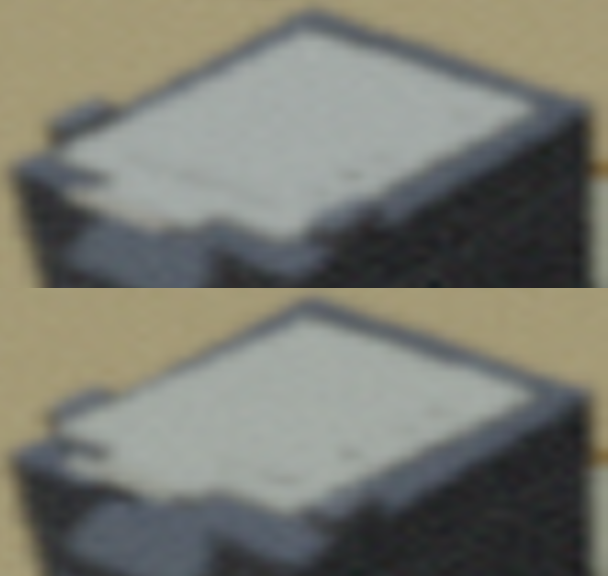

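View pics/m_top.png

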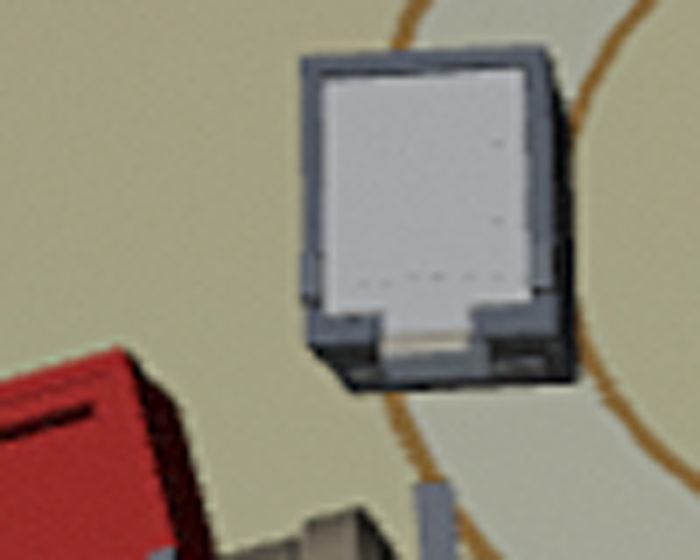

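>>> servo_tool(moves=[[-4,0,0,0,1],[-5,0,0,0,1],[-5,-1,1,-0.053,1],[-4,-3,2.5,-0.053,1],[0,-4.5,3,-0.053,1],[0,-4.5,3,-0.054,1],[0,-4.5,2,0,1],[0,-4.5,1.5,0,1],[0,-4,1,0,1],[0,-3,0.5,0,1]])

```text
clock: 31.7
tcp_pos: [0.5705, -0.0824, 0.195]
orientation: [0.701, -0.092, 0.701, 0.092]
wrist_force: [-0.4, 0.4, -1.1]
finger_gap: 0.0151
```

```bash
python3 - <<'E'
from h import *
plan([.571,-.137,.1],15.1)
E
```

```text
tcp [ 0.5705 -0.0824  0.195 ] yaw 14.9 t 31.7 F [-0.4  0.4 -1.1] gap 0.0151 tilt [ 8.e-04 -3.e-04 -1.e+00]
 turn(rad) -0.003  shift cm in present axes [ 9.5  -5.29 -1.36]  after turn [ 9.5  -5.29 -1.37]
```

>>> servo_tool(moves=[[0,-2.5,-0.7,0,1],[2,-2.8,-0.7,0,1],[3,0,0,0,1],[3,0,0,0,1],[1.5,0,0,0,1],[0,0,0,0,1],[0,0,0,0,1],[0,0,0,0,1],[0,0,0,0,1],[0,0,0,0,1]], grip_force=25)

```text
clock: 32.95
tcp_pos: [0.5695, -0.1352, 0.1008]
orientation: [0.701, -0.092, 0.701, 0.092]
wrist_force: [0.2, -0.2, -2.0]
finger_gap: 0.0153
```

```bash
python3 - <<'E'
from h import *
plan([.571,-.137,.0265],15.1)
w=cam("wrist");save(w,"w7");s=cam("side");cv2.imwrite("pics/s7.png",cv2.resize(s["pixels"][120:260,240:420],None,fx=4,fy=4,interpolation=cv2.INTER_CUBIC))
E
```

```text
tcp [ 0.5695 -0.1352  0.1008] yaw 14.97 t 32.95 F [ 0.2 -0.2 -2. ] gap 0.0153 tilt [ 8.e-04 -2.e-04 -1.e+00]
 turn(rad) -0.002  shift cm in present axes [ 7.43 -0.21  0.1 ]  after turn [ 7.43 -0.22  0.1 ]
```

View pics/w7.png

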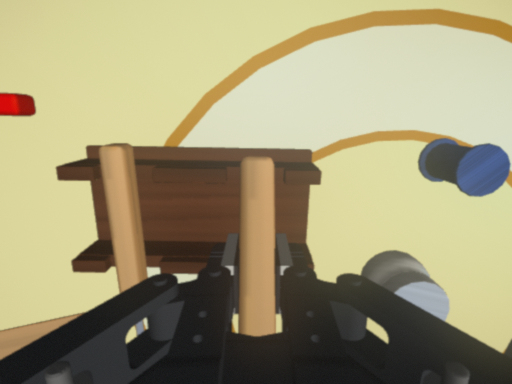

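View pics/s7.png

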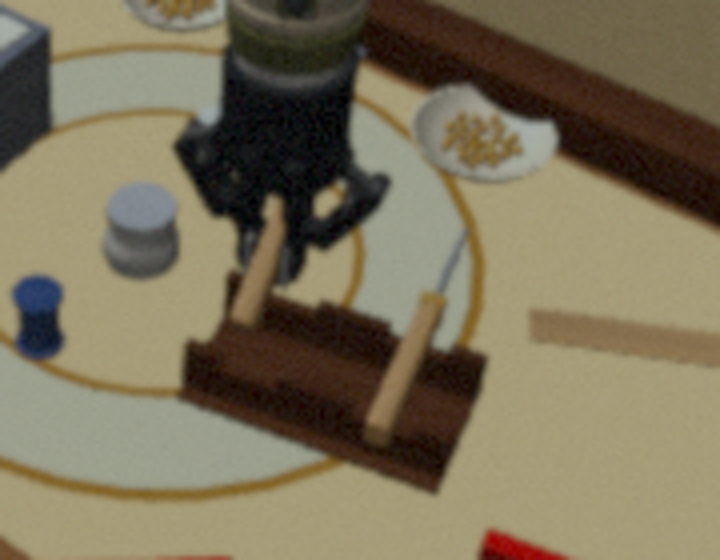

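>>> servo_tool(moves=[[2,-0.2,0.1,0,1],[2,0,0,0,1],[0.5,0,0,0,1],[0.4,0,0,0,1],[0.4,0,0,0,1],[0.4,0,0,0,1],[0.4,0,0,0,1],[0.4,0,0,0,1],[0.4,0,0,0,1],[0.3,0,0,0,1]])

```text
clock: 34.3
tcp_pos: [0.5762, -0.1373, 0.0329]
orientation: [0.705, -0.094, 0.697, 0.091]
wrist_force: [5.2, 4.6, 14.5]
finger_gap: 0.0154
```

```bash
python3 - <<'E'
from h import *
plan([.571,-.137,.0265],15.1)
w=cam("wrist");save(w,"w8");s=cam("side");cv2.imwrite("pics/s8.png",cv2.resize(s["pixels"][120:260,240:420],None,fx=4,fy=4,interpolation=cv2.INTER_CUBIC))
E
```

```text
tcp [ 0.5762 -0.1373  0.0329] yaw 15.02 t 34.3 F [ 5.2  4.6 14.5] gap 0.0154 tilt [ 0.0117 -0.0016 -0.9999]
 turn(rad) -0.001  shift cm in present axes [ 0.63  0.17 -0.5 ]  after turn [ 0.64  0.17 -0.49]
```

View pics/w8.png

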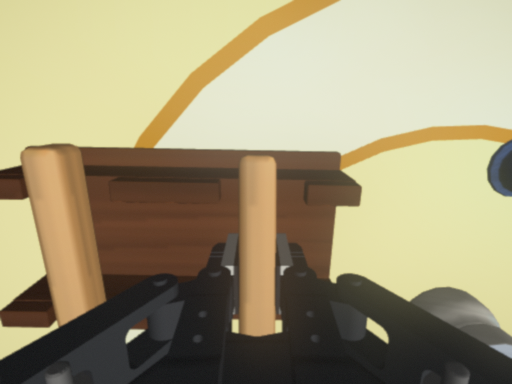

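View pics/s8.png

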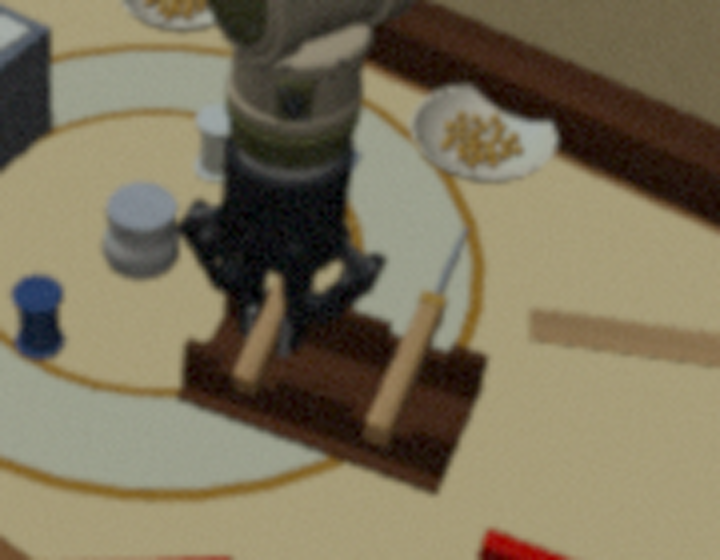

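>>> servo_tool(moves=[[0,0,0,0,0.6],[0,0,0,0,0.5],[0,0,0,0,0.4],[0,0,0,0,0.3],[0,0,0,0,0.1],[0,0,0,0,0],[0,0,0,0,0],[0,0,0,0,0],[0,0,0,0,0],[0,0,0,0,0]], grip_force=20)

```text
clock: 35.65
tcp_pos: [0.5707, -0.1368, 0.0283]
orientation: [0.701, -0.092, 0.701, 0.092]
wrist_force: [0.0, -0.0, 0.1]
finger_gap: 0.0426
```

```bash
python3 - <<'E'
from h import *
plan([.571,-.137,.0265],15.1)
w=cam("wrist");save(w,"w9");s=cam("side");cv2.imwrite("pics/s9.png",cv2.resize(s["pixels"][120:260,240:420],None,fx=4,fy=4,interpolation=cv2.INTER_CUBIC))
E
```

```text
tcp [ 0.5707 -0.1368  0.0283] yaw 14.96 t 35.65 F [ 0.  -0.   0.1] gap 0.0426 tilt [ 1.e-04  1.e-04 -1.e+00]
 turn(rad) -0.002  shift cm in present axes [ 0.18 -0.03  0.02]  after turn [ 0.18 -0.03  0.02]
```

View pics/w9.png

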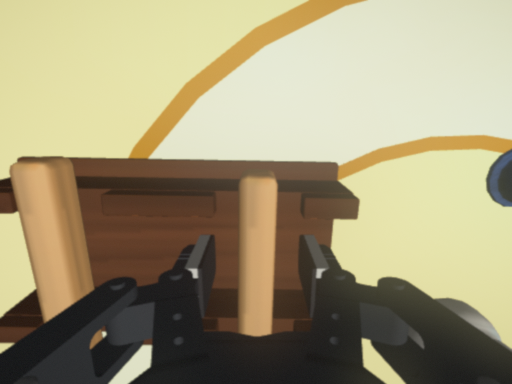

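View pics/s9.png

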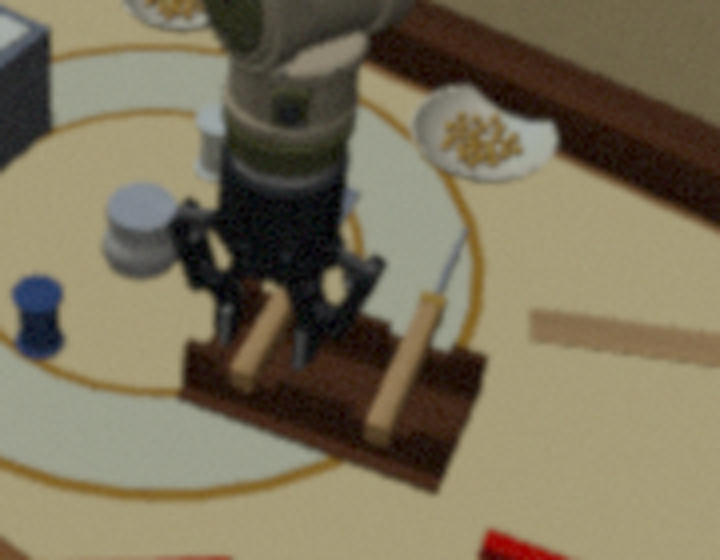

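>>> servo_tool(moves=[[-1,0,0,0,0],[-3,0,0,0,0],[-4,0,0,0,0],[-4,0,0,0,0],[-4,0,0,0,0],[-4,3,-3,0,0],[0,4,-3,0,0],[0,2,-2,0,0],[0,0,0,0,0],[0,0,0,0,0]])

```text
clock: 37.0
tcp_pos: [0.4711, -0.0709, 0.229]
orientation: [0.702, -0.092, 0.7, 0.092]
wrist_force: [-0.1, -0.3, 0.9]
finger_gap: 0.0425
```

```bash
python3 look.py n; python3 - <<'E'
from h import *
s=cam("side");t=cam("top");w=cam("wrist");save(w,"w10")
a=cv2.resize(s["pixels"][150:250,260:380],None,fx=4,fy=4);b=cv2.resize(t["pixels"][100:200,260:360],None,fx=4,fy=4)
cv2.imwrite("pics/st10.png",np.hstack([a,b])[:, :800])
E
```

```text
tcp [ 0.4711 -0.0709  0.229 ] yaw 14.96 t 37.0 F [-0.1 -0.3  0.9] gap 0.0425 tilt [ 2.e-03 -6.e-04 -1.e+00]
 turn(rad) 0.214  shift cm in present axes [15.33 25.07  3.1 ]  after turn [15.35 25.15 -2.26]
154 96
120 121
```

View pics/st10.png

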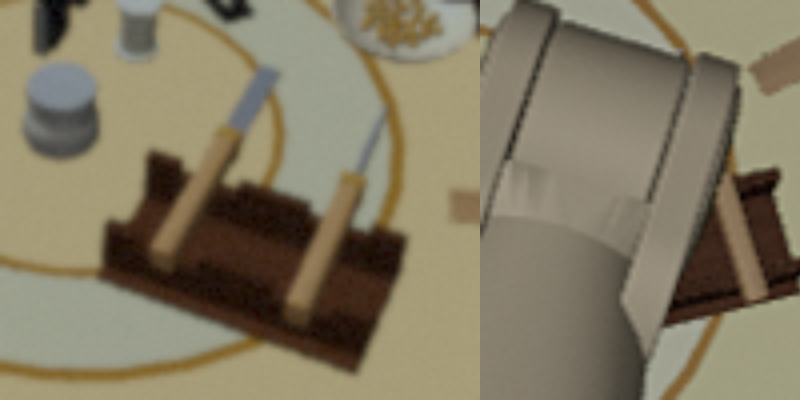

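View pics/w10.png

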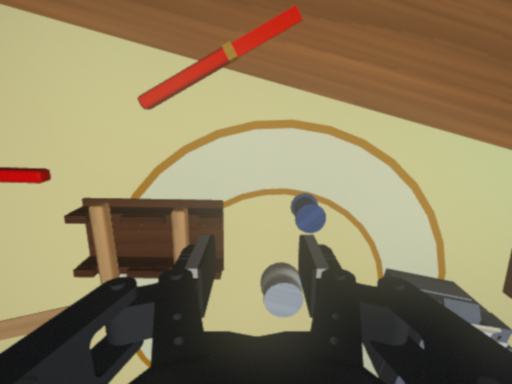

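View pics/n_side.png

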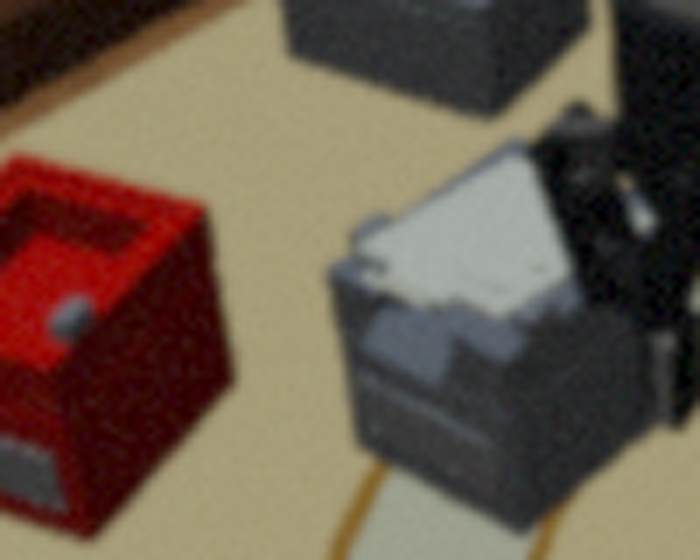

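>>> servo_tool(moves=[[0,3,4,0.053,0],[0,3,4,0.053,0],[0,3,4,0.053,0],[0,3,3,0.054,0],[0,3,2.5,0,0],[1,0,0,0,0],[0,0,0,0,0],[0,0,0,0,0],[0,0,0,0,0],[0,0,0,0,0]])

```text
clock: 38.5
tcp_pos: [0.6192, 0.1057, 0.2189]
orientation: [0.707, -0.017, 0.707, 0.017]
wrist_force: [-0.1, 0.6, 0.1]
finger_gap: 0.0424
```

```bash
python3 - <<'E'
from h import *
plan([.6589,.106,.2],2.7)
w=cam("wrist"); save(w,"w11"); np.save("w11.npy",np.array([w["vertical_fov"],w["cx"],w["cy"],*np.array(w["extrinsics"]).ravel()]))
u=proj(w,[.6148,.1876,.1]);x0=int(max(0,min(u[0]-110,292)));y0=int(max(0,u[1]-110));print(x0,y0)
cv2.imwrite("pics/w11b.png",cv2.resize(w["pixels"][y0:y0+220,x0:x0+220],None,fx=2.6,fy=2.6,interpolation=cv2.INTER_CUBIC))
E
```

```text
tcp [0.6192 0.1057 0.2189] yaw 2.71 t 38.5 F [-0.1  0.6  0.1] gap 0.0424 tilt [ 9.e-04  1.e-04 -1.e+00]
 turn(rad) 0.0  shift cm in present axes [ 1.9  -0.16  3.97]  after turn [ 1.89 -0.16  3.97]
237 80
```

View pics/w11b.png

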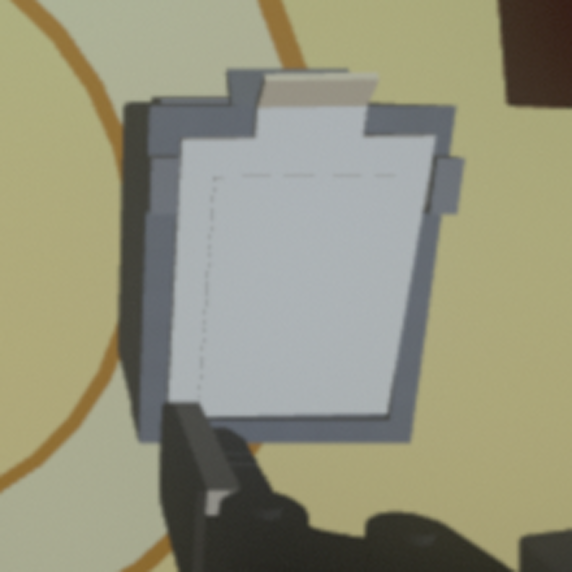

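```bash
python3 - <<'E'
from h import *
print(order.hand_in()); print(env.get_state()["clock"])
E
```

```text
the job is handed in; nothing more can be done
None
the job is handed in; nothing more can be done
```

I pried the cover's front edge up over both catches, left the cover standing loose on the box and laid the pry tool back on the rest. I handed the job in at about 38.6 s; no verdict is reported.

**How it went:**
- **First lever:** the blade was a few millimetres too deep. The cover's back edge lifted, and afterwards its front stood only about 6 mm up, half over the catches.
- **Second lever:** I put the blade in about 27 mm and swung the handle to roughly 0.46 rad. The front edge rose higher and stayed up. I drew the tool out still tilted, because the fingers could not swing it back level.
- **Laying down:** the tool was still tilted when it met the rear bar, which pushed back with about 15 N. I opened the fingers and it dropped level.

**Last checks:**
- **Cover:** the wrist picture shows it straight in place, a few millimetres toward the front. Its front edge is about 10 to 11 mm above shut height, by my own pixel measurement good to 1 or 2 mm, and the edges lie over the catch noses.
- **Tool:** the side picture shows it flat in its place, beside the awl. I did not measure its final pose to the millimetre.
- **Arm:** it was clear of everything, with the wrist force near zero.
- **Not read directly:** no reading of the tool-to-cover contact force (the on-the-way condition) is available. The fingers stayed on the handle throughout, and only the blade was at the cover.

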